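# Mark a blank plate with the spring stamp

## Robot

A 7-joint arm with a two-finger parallel gripper is mounted at the origin on the work surface. World frame = base frame: x ahead of the robot, y to its left, z up, the work surface at z = 0. Lengths are in mm, angles in rad, forces in N, time in s.
With the tool pointing down it reaches from about 400 to 850 mm from the base axis. Payload 4.5 kg.
Tool frame: the origin (TCP) lies on the centre line of the jaws, within the pads' length; the fingertips stand env.tcp_to_tips ahead of it and the grasp point (between the pads) lies 5 mm behind it (env.tcp_to_tips is the distance from the TCP to the fingertips, in mm); y points along the fingers, x is the direction in which the jaws open and shut, and the axes are right-handed (so a half turn about y gives the same grasp; the last joint's range is limited). The gripper opens to 88 mm and grips with 3 to 60 N. Pads are 18 mm wide; open, the fingers measure 123 mm over their backs; the gripper's body (75 mm by 187 mm) begins 45 mm behind the grasp point.
Start: joints at [1.171, 0.689, -0.195, 1.565, 0.157, 0.902, -0.215], TCP at [262.731, -567.119, 252.743] pointing down, gripper open.
Joint ranges: [-3.01, 3.01], [-0.46, 2.08], [-1.47, 1.51], [0.13, 2.56], [-1, 4.14], [0.04, 2.09], [-2.66, 2.66]. Speed limits (rad/s): [2.57, 2.57, 3.14, 3.14, 3.14, 3.14, 3.14].

## Interface

Orientations are given as a unit quaternion [w, x, y, z].
In Python, from plant import env gives the robot as it stands.
- The arm moves only by the tool carry_out, never from a script. Its argument "moves" is a list that holds one entry, the list of rows, each a list of 7 numbers: the shift along the tool's x, y, z in cm, then the turn, a rotation vector about the tool's x, y, z in rad, then the opening in per cent of the stroke, from 0 (shut) to 100 (fully open). A call has 1 to 10 rows; each row shifts and turns the pose as measured when the row begins, along the tool's axes as they then stand; what a row does not reach is not made up. A row lasts 1/8 s, in which the tool goes at most 62.5 mm and 10.7 degrees, less where a joint would pass 70% of its speed; a pose out of reach is approached as far as the arm can. A call with a gripper value outside its range is refused whole. The fingers move at their own pace and stop on an object; "newtons" is the grip in N (left out, the last holds). Time passes only in rows, so rows that do not move let the fingers close. It gives the time, the measured TCP pose, the force and the opening at its end, in the units of the state.
- env.get_obs(): the state, without advancing time (a new reading comes with each control period).
- env.get_image(name): name is "scene" or "top" or "wrist"; returns a dict with "pixels" (480x640x3 uint8, red, green, blue), "fx", "fy", "cx", "cy" (pixels), "R" (3x3) and "t" (3): a world point X has camera coordinates R X + t; the wrist camera has in their place "hand_eye" (4x4, takes a point from camera to tool coordinates, whose origin is the TCP and whose axes are the tool frame's). Camera axes: x right, y down, z forward; pixel columns grow to the right and rows downward; lengths in mm; the calibration is good to about 2 mm. A picture is of the moment at which its call begins: read the wrist's pose just before it. There is no depth.
- env.finish_job(): hands the job in, once; it reports no verdict.
Trained networks look in a picture, given as the dict that the camera call returned (one of the last four; its "shot" number tells which), for a name from the list of things; names that differ only in an ending like _2 or _b are one class to them, and where a whole thing is asked for, a point or a joint stands for the part that bears it (a point fixed in the world has none). Each returns a list of dicts, best first, with "conf" (0 to 1); they miss things now and then, are a little off and sometimes report something else, mostly with a low value. They report only what shows in the picture. A call takes as long as a camera call.
- env.cut_out(target, picture): "region" (480x640 bool, what is visible of it) and "box" ([centre column, centre row, width, height] in pixels, round what is visible of it).
The state is a dict: "time": time; "joints": joint angles; "joint_velocities": joint speeds; "effort": joint torques, N m; "tool_pos": TCP position; "eef_rot": TCP orientation; "wrist_force": force on the tool from outside, world axes, zero at the start; "torque": the same for the moment, N m; "finger_gap": finger opening in mm.
Only numpy, scipy, OpenCV 4.12 (cv2) and the standard library are available. Lean on these libraries where they do the work, as an engineer would, in place of code of your own. Each camera call takes 0.05 s, during which the arm holds its last target.

## Task

Mark the blank plate (the one with the orange grip) in the spring stamp: draw the blue handle back only until the catch holds the striker, without hauling it hard against the buffer, and let go; then slide the blank plate upright into the slot until it is fully home and let go of it; then press the red paddle so that the striker fires against the plate. Leave the plate home in the slot under the striker's nose, let the paddle come back up, and do not disturb the other plates or anything else on the table.

Things in the scene. Friction and masses are not known exactly. Their poses are not given: they have to be found in the camera images.
- stamp: spring stamp fixed to the table: cream base plate 130 x 300 x 12 mm, a cream box, a steel bar (the striker) through the box and a steel slot across the +y end. Origin on the table, 3 mm to -y of under the box's middle. z up; y along the bar from the blue handle (-y) to the slot (+y). The striker is drawn to -y and fires to +y. Slot centre at x 0, y 105 mm
- slot (a point): centre of the slot's floor, 14 mm above the table; axes as the stamp's. The slot is 103 mm long (x) and 10 mm wide (y), open at the top; walls to 52 mm above the table, then lips flaring outward to 62 mm. A plate that is home stands on this floor, its centre 45 mm above this point
- striker: the striker: steel bar of 16 mm diameter, 204 mm long, with the blue handle on its -y end; origin on the bar's centre line under the handle, 40 mm above the table; axes as the stamp's. At rest its nose stands through the slot to 1 mm from the far (+y) wall, so no plate can enter until it is drawn back and caught
- handle (a point): the point to grip on the blue upright handle, 85 mm above the table; the handle is a slab 34 mm (stamp's x) by 14 mm (y), its top 103 mm above the table, and moves with the striker; 52 mm free between it and the box at rest
- draw (a joint): how far the striker is drawn, m: 0 at rest, about 0.007 with its nose on a plate. Spring: 4 N at 0, 11 N at 0.046. The sear inside the box catches at a draw that differs each run, 0.030 to 0.046, unseen; over the 25 mm before it the pull is up to 4 N higher as the sear rides up. Caught, it stays back when the handle is eased forward and let go
- catch_box: the cream box of the stamp, 60 x 80 x 64 mm, fixed; it hides the sear, the spring and the buffer; origin at the centre of its underside, 12 mm above the table; axes as the stamp's
- paddle (a point): centre of the top of the red paddle (34 x 34 mm, 8 mm thick), on the +x side of the box, 91 mm from the bar's line and 86 mm above the table when up. It is the outer end of the sear lever and is pressed straight down to trip the sear; 3 to 5 N
- sear_lever (a joint): turn of the sear lever, rad: 0 with the paddle up, at most 0.30 with the paddle pressed (about 17 mm lower); the sear lets go at about 0.20 (paddle about 11 mm lower); a spring brings it back up
- blank_center (a point): centre of the blank plate, the one with the orange grip: an upright aluminium plate 100 mm long (its x), 8 mm thick (its y), 90 mm high (z up), about 0.2 kg, orange over the top 26 mm of both faces, no mark. It stands in one of the rack's three slots with its centre 55 mm above the table, and may go into the stamp either way round
- done1_center (a point): centre of a plate that is already marked: same size, grey grip, black dot on its faces; to be left alone
- done2_center (a point): centre of the other marked plate with grey grip; to be left alone
- rack: wooden plate rack, 125 x 180 mm, fixed to the table; three upright slots along its x at y = -55, 0 and 55 mm; slot floor 10 mm and slot walls to 35 mm above the table. Origin: centre of its underside
- mould: green loaf mould, 214 x 90 x 60 mm, loose; origin at the centre of its underside; to be left alone
- bowl: clear glass bowl, 140 mm across, 65 mm high, loose; origin at the centre of its underside; to be left alone
- separator: yellow plastic egg separator: dish 80 mm across, 25 mm high, with a handle and clip 94 mm long along its x; origin under the dish; to be left alone
- spoon: metal measuring spoon, 160 mm long, lying flat along its x; to be left alone
- jar: amber glass jar with a wooden lid, 76 mm across, 110 mm high, loose; origin at the centre of its underside; to be left alone
- buffer: the rubber buffer inside the cream box, out of sight, that ends the draw: the striker meets it 4 mm past the catch, wherever that is this run, and the pull then rises by 8 N per mm; more than 60 N on it does harm. This pose does not tell where the catch is

How it is judged (in metres and radians):
On the way, in this order (a step that is already met when the one before it is completed fails the run):
1. the striker is drawn back and held by its sear, the hand off the handle (value of joint draw between 0.026 and 0.054 m and contact force between the fingers and striker below 0.3 N and value of joint sear_lever below 0.05 rad), for 0.4 s.
2. the blank plate is fully home in the slot and let go, the striker still caught (value of joint draw between 0.026 and 0.054 m and x of blank_center in the frame of stamp between -0.005 and 0.005 m and y of blank_center in the frame of stamp between 0.101 and 0.109 m and z of blank_center in the frame of stamp below 0.0625 m and angle between blank_center's own z axis and vertical below 0.08 rad and contact force between the fingers and blank below 0.3 N and contact force between the fingers and striker below 0.3 N), for 0.2 s.
3. the sear is tripped and the striker has struck the plate (value of joint draw between 0.003 and 0.012 m and x of blank_center in the frame of stamp between -0.005 and 0.005 m and y of blank_center in the frame of stamp between 0.101 and 0.109 m and z of blank_center in the frame of stamp below 0.0625 m and angle between blank_center's own z axis and vertical below 0.08 rad and contact force between striker and blank above 1.5 N), for 0.2 s.
At the end, for the whole second after the job is handed in: the blank plate stands fully home and upright in the slot (centre within 5 mm along and 4 mm across, within 3.5 mm of the floor, tilt under 0.08 rad), at rest; the fired striker's nose presses on it (draw 3 to 12 mm, more than 1.5 N); the paddle is back up (lever under 0.05 rad) (all of step 3 and value of joint sear_lever below 0.05 rad and linear speed of blank below 0.02 m/s); the robot touches nothing.
It fails at once if the handle is hauled hard against the buffer (more than 60 N on it) (contact force between striker and buffer above 60 N).
It fails at once if a marked plate is moved by more than 15 mm (distance of any of done1_center, done2_center from where it was at the start of the episode above 0.015 m).
It fails at once if another thing on the table is moved by more than 30 mm (distance of any of mould, bowl, separator, spoon, jar from where it was at the start of the episode above 0.03 m).
It also fails if it takes over 72 s, if anything falls off the work surface, if the arm or the gripper's body presses on something with over 40 N, if the wrist force passes 120 N, or if a joint passes its speed limit or range.

## Working session

There is one attempt and no reset: what is moved stays moved. The work goes in short steps, Python scripts to look and compute and a tool call to move; the robot and the scene stay as the last step left them, time stands still between calls to the robot, and variables do not carry over. Pictures are saved under pics/ and viewed, and the job is handed in when it is done.

Besides the shell and the picture viewer there is one more tool, called after ">>>" as name([rows], argument=value, ...), one row to a line, values as JSON. carry_out: Moves the arm, as the interface text tells. Its arguments: {"type":"object","properties":{"moves":{"type":"array","items":{"type":"array","items":{"type":"array","items":{"type":"number"}}}},"newtons":{"type":"number"}},"required":["moves"]}

```bash
ls; mkdir -p pics; python3 - <<'E'
from plant import env
import cv2,numpy as np
print(env.get_obs()); print(env.tcp_to_tips)
for n in ["scene","top","wrist"]:
    p=env.get_image(n); cv2.imwrite(f"pics/{n}0.png",p["pixels"][:,:,::-1])
    print(n,{k:v for k,v in p.items() if k!="pixels"})
E
```

```text
pics
{'time': 0.0, 'joints': array([ 1.17080743,  0.68996735, -0.19454699,  1.56632786,  0.15731863,
        0.90248714, -0.21513282]), 'joint_velocities': array([-8.45014738e-05, -7.55728503e-04, -4.50809159e-04,  6.81071763e-05,
        1.49591827e-03, -3.02458577e-03, -2.81007464e-03]), 'effort': array([-3.16904261e-04, -5.27564228e+01, -1.26678508e+00, -1.53430510e+01,
       -5.25388902e-02,  6.66728403e-03,  1.84503492e-04]), 'tool_pos': array([ 262.41447122, -566.58675123,  251.92553569]), 'eef_rot': array([ 0.59620429, -0.59559655,  0.38121707, -0.38010359]), 'wrist_force': array([-0.09529609, -0.96861744,  0.72918414]), 'torque': array([ 0.03339699, -0.03200778, -0.04267708]), 'finger_gap': 88.01983615524794}
14.0
scene {'fx': 454.7412120846523, 'fy': 454.7412120846523, 'cx': 324.32904054392685, 'cy': 243.12138966332026, 'R': array([[-0.19156086,  0.98144043,  0.00889457],
       [ 0.85449263,  0.17122743, -0.49043196],
       [-0.48285275, -0.08634723, -0.87143409]]), 't': array([ 146.29463618, -442.39670888, 1258.09188052]), 'shot': 1}
top {'fx': 608.3733555418125, 'fy': 608.3733555418125, 'cx': 319.0460529292785, 'cy': 240.15390703856116, 'R': array([[ 0.01133335, -0.99992016,  0.005588  ],
       [-0.9849913 , -0.01212635, -0.1721775 ],
       [ 0.17223152, -0.00355279, -0.98505009]]), 't': array([ -60.07661396,  550.49975303, 1536.6520423 ]), 'shot': 2}
wrist {'fx': 345.7443217675249, 'fy': 345.7443217675249, 'cx': 316.5008450757597, 'cy': 237.2254325722248, 'hand_eye': array([[ 9.99999980e-01,  1.31606528e-04, -1.51049497e-04,
         1.29943383e+00],
       [ 1.83223368e-04, -2.95848811e-01,  9.55234760e-01,
        -1.31020184e+02],
       [ 8.10273163e-05, -9.55234769e-01, -2.95848829e-01,
         7.60774248e+01],
       [ 0.00000000e+00,  0.00000000e+00,  0.00000000e+00,
         1.00000000e+00]]), 'shot': 3}
```

View pics/scene0.png

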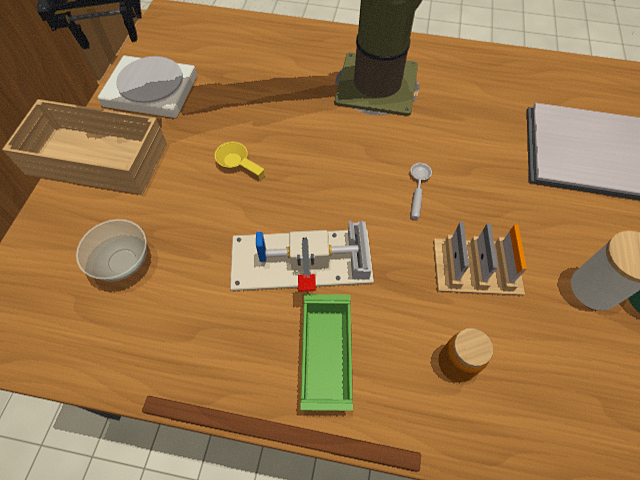

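View pics/top0.png

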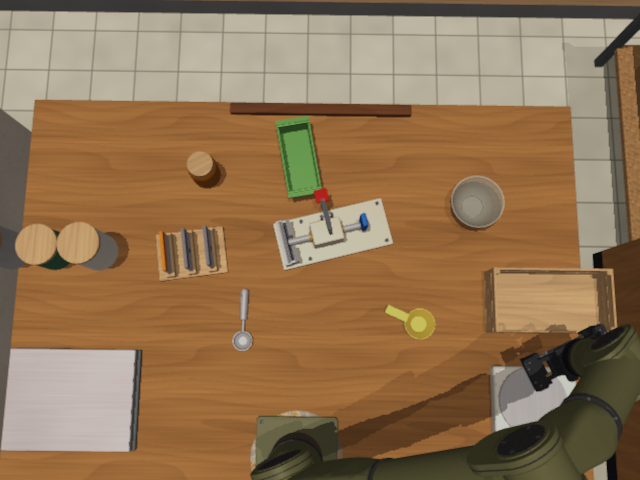

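View pics/wrist0.png

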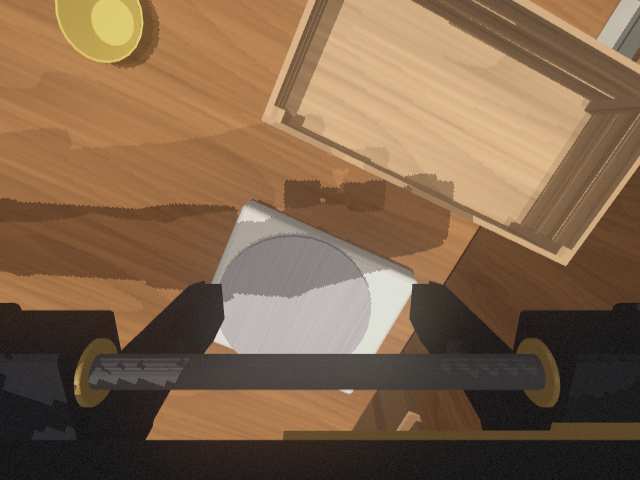

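```bash
cat > h.py <<'E'
from plant import env
import cv2,numpy as np
from scipy.spatial.transform import Rotation as Rot
def proj(p,X):
    c=np.atleast_2d(X)@p["R"].T+p["t"]; return np.c_[p["fx"]*c[:,0]/c[:,2]+p["cx"],p["fy"]*c[:,1]/c[:,2]+p["cy"]]
def ray(p,uv):
    d=np.array([(uv[0]-p["cx"])/p["fx"],(uv[1]-p["cy"])/p["fy"],1.]); return -p["R"].T@p["t"],p["R"].T@d
def atz(p,uv,z):
    o,d=ray(p,uv); return o+d*(z-o[2])/d[2]
def R_(q): return Rot.from_quat([q[1],q[2],q[3],q[0]]).as_matrix()
def wrist():
    o=env.get_obs(); p=env.get_image("wrist"); R=R_(o["eef_rot"]); T=np.eye(4);T[:3,:3]=R;T[:3,3]=o["tool_pos"]
    M=np.linalg.inv(T@p["hand_eye"]); p["R"]=M[:3,:3];p["t"]=M[:3,3]; return p,o
def crop(p,name,c,w,h,s,pts=None):
    im=p["pixels"][:,:,::-1].copy()
    x,y=int(c[0]-w/2),int(c[1]-h/2)
    im=cv2.resize(im[y:y+h,x:x+w],None,fx=s,fy=s,interpolation=cv2.INTER_CUBIC)
    if pts is not None:
        for q in pts: cv2.circle(im,(int((q[0]-x+.5)*s),int((q[1]-y+.5)*s)),2,(255,0,255),-1)
    cv2.imwrite(name,im)
E
python3 - <<'E'
from h import *
for n in ["scene","top"]:
    p=env.get_image(n)
    for t in ["stamp","slot","striker","catch_box","paddle","blank_center","done1_center","rack","mould","handle"]:
        r=env.cut_out(t,p)
        for d in r[:2]:
            ys,xs=np.nonzero(d["region"]); print(n,t,round(d["conf"],2),np.round(d["box"],1),xs.mean().round(1),ys.mean().round(1))
    if n=="top":
        crop(p,"pics/t1.png",(333,235),130,100,6); crop(p,"pics/t2.png",(192,252),90,70,8)
    else: crop(p,"pics/s1.png",(302,255),150,90,5); crop(p,"pics/s2.png",(480,258),110,90,7)
E
```

```text
scene stamp 0.98 [302.  254.6 137.7  66.6] 301.7 259.8
scene stamp 0.72 [327.9 352.3  50.7 115.2] 326.7 353.7
scene slot 0.79 [299.8 259.  147.1  67.3] 301.6 259.6
scene striker 0.79 [306.4 248.4 104.3  29.6] 291.4 249.3
scene catch_box 0.89 [310.9 251.5  49.   44.2] 309.5 249.1
scene paddle 0.77 [305.3 265.9  20.2  54.3] 306.1 272.4
scene blank_center 0.97 [512.2 256.9  28.1  63.8] 514.0 254.8
scene done1_center 0.6 [460.8 250.9  18.7  51.5] 459.8 251.1
scene rack 0.61 [479.6 265.6  91.3  63.3] 473.1 271.8
scene mould 0.96 [326.6 351.6  50.6 114.1] 326.6 353.8
scene mould 0.49 [238.3 161.2  46.4  36.5] 236.5 158.1
scene handle 0.66 [307.2 265.5  19.4  59. ] 306.2 272.5
scene handle 0.62 [309.9 245.2 105.2  31.8] 291.2 249.4
top stamp 0.89 [335.1 226.6 121.   79.3] 332.3 232.4
top stamp 0.67 [167.1 254.4  12.7  41.9] 165.5 253.1
top slot 0.79 [334.6 229.4 116.5  83.1] 332.1 232.6
top striker 0.81 [327.4 228.6  83.3  33.6] 336.8 229.9
top striker 0.64 [334.4 231.1 120.6  82.5] 332.4 232.4
top catch_box 0.69 [326.1 231.   38.5  34.4] 327.2 232.2
top paddle 0.73 [322.4 211.2  16.9  44.6] 324.2 206.9
top paddle 0.31 [203.7 171.1  34.5  35.9] 203.9 169.8
top blank_center 0.6 [167.8 253.7  15.2  46.7] 165.3 252.4
top blank_center 0.5 [410.5 322.7  49.4  36.2] 414.7 321.3
top done1_center 0.84 [209.8 247.7  16.7  40.8] 208.2 248.2
top done1_center 0.68 [334.8 227.8 118.3  78.6] 332.2 232.6
top rack 0.85 [193.9 254.8  72.6  53.4] 194.2 254.9
top mould 0.92 [298.1 157.3  47.4  81. ] 298.5 156.7
top handle 0.81 [328.6 228.6  80.7  28.2] 334.1 230.6
top handle 0.54 [322.8 210.2  18.6  48.2] 324.2 206.4
```

View pics/t1.png

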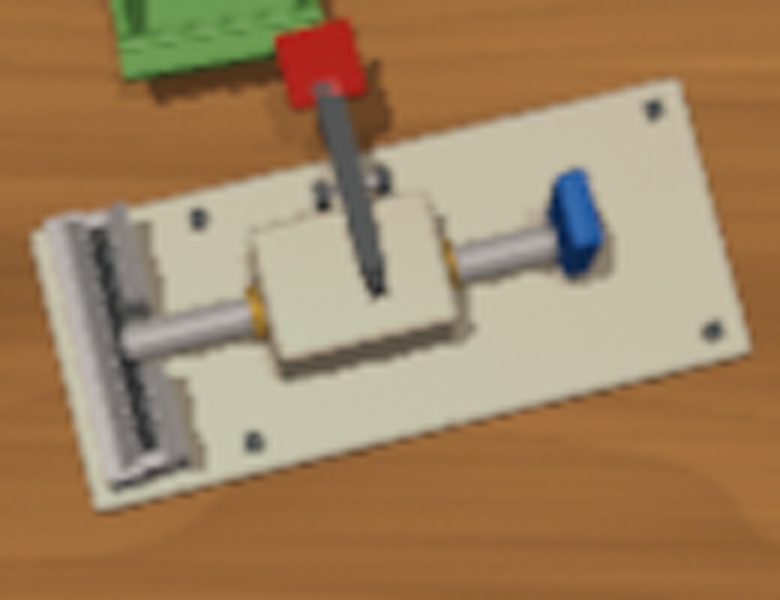

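View pics/t2.png

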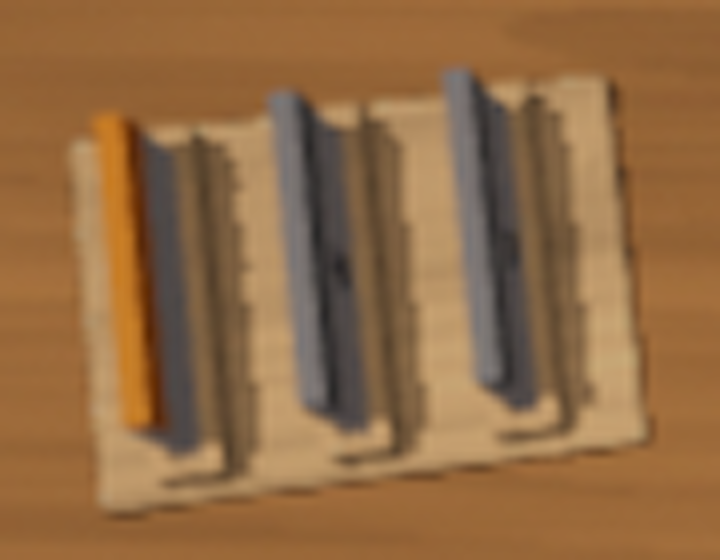

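View pics/s1.png

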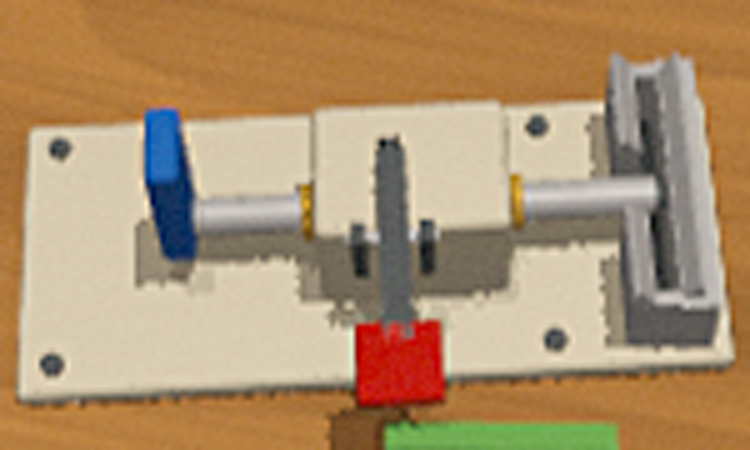

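View pics/s2.png

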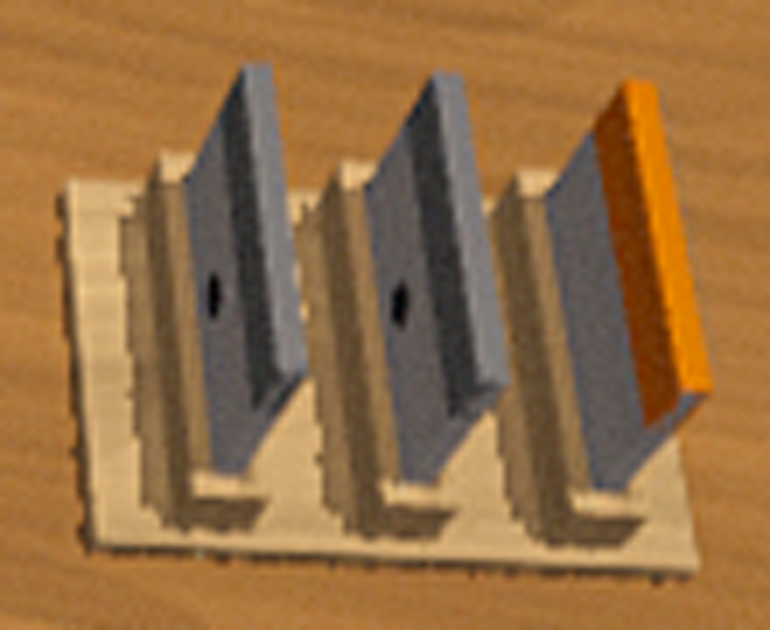

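```bash
cat > fit.py <<'E'
from h import *
from scipy.optimize import least_squares
def fit(obs,x0):
    # obs: list (pic, uv, local xyz)
    def res(v):
        c,s=np.cos(v[2]),np.sin(v[2]); out=[]
        for p,uv,l in obs:
            X=[v[0]+c*l[0]-s*l[1],v[1]+s*l[0]+c*l[1],l[2]]
            out+=list((proj(p,X)[0]-uv))
        return np.array(out)
    r=least_squares(res,x0,loss="soft_l1"); return r.x,res(r.x).reshape(-1,2)
E
python3 - <<'E'
from fit import *
S=env.get_image("scene");T=env.get_image("top")
def px(o,s,u): return np.array(o)+np.array(u)/s-0.5
t1=lambda u:px((268,185),6,u); s1=lambda u:px((227,210),5,u); t2=lambda u:px((147,217),8,u); s2=lambda u:px((425,213),7,u)
A=[(T,t1(u),l) for u,l in [((35,235),(65,150,12)),((680,80),(65,-150,12)),((748,350),(-65,-150,12)),((100,508),(-65,150,12)),
 ((250,232),(30,43,76)),((432,192),(30,-37,76)),((462,312),(-30,-37,76)),((282,362),(-30,43,76)),((322,62),(91,3,86))]]
B=[(S,s1(u),l) for u,l in [((30,130),(-65,-150,12)),((20,395),(65,-150,12)),((735,358),(65,150,12)),
 ((315,108),(-30,-37,76)),((502,103),(-30,43,76)),((505,225),(30,43,76)),((318,232),(30,-37,76)),((399,362),(91,3,86))]]
for n,O in [("T",A),("S",B),("TS",A+B)]:
    x,r=fit(O,[550,0,0.2]); print(n,x,np.round(r,1).tolist())
A=[(T,t2(u),l) for u,l in [((93,117),(50,4,100)),((131,117),(50,-4,100)),((155,428),(-50,-4,100)),((125,430),(-50,4,100))]]
B=[(S,s2(u),l) for u,l in [((627,80),(-50,-4,100)),((655,85),(-50,4,100)),((710,390),(50,4,100)),((685,395),(50,-4,100))]]
for n,O in [("T",A),("S",B),("TS",A+B)]:
    x,r=fit(O,[550,250,0.2]); print(n,x,np.round(r,1).tolist())
# done plates top centers and mould/paddle
for u in [((273,93),(330-10,408))]: print([atz(T,t2(q),100) for q in u])
for u in [(460,75),(490,385)]: print(atz(T,t2(u),100))
for u in [(120,78),(330,10)]: print("mould edge",atz(T,t1(u),60))
o=env.get_obs(); print(o["time"],R_(o["eef_rot"]))
E
```

```text
T [ 5.75154481e+02 -8.28487649e+01  2.53381723e-01] [[-3.6, 0.1], [-2.7, -0.1], [-1.6, 1.0], [-3.3, 1.4], [2.4, -1.2], [2.2, -1.8], [3.0, 0.5], [2.6, -0.5], [-0.2, 0.2]]
S [ 5.76333634e+02 -7.84357615e+01  2.49009788e-01] [[3.7, -1.0], [3.2, 0.2], [4.7, 0.6], [-3.7, -0.2], [-2.2, -0.9], [-1.1, 0.4], [-3.8, 0.9], [1.1, -0.2]]
TS [ 5.75972410e+02 -8.01445616e+01  2.51416373e-01] [[-4.5, -0.4], [-3.7, -0.3], [-2.6, 0.8], [-4.3, 1.0], [1.4, -1.5], [1.2, -2.1], [1.9, 0.2], [1.6, -0.8], [-1.1, -0.1], [2.9, -1.2], [2.6, 0.0], [3.9, 0.2], [-4.5, -0.4], [-3.0, -1.2], [-1.8, 0.1], [-4.6, 0.6], [0.4, -0.6]]
T [597.50979582 344.71063211  -9.6099365 ] [[0.7, 4.9], [-7.1, 4.3], [-0.7, -72.5], [6.1, -72.1]]
S [512.80755653 341.98741845   6.42377135] [[0.0, 0.2], [-0.0, -0.3], [0.3, 0.5], [-0.3, -0.4]]
TS [511.9820712  341.28867563  37.84276522] [[0.0, -0.3], [-1.5, -0.7], [-1.0, -0.5], [-0.5, -0.3], [-0.4, -0.2], [-0.4, -0.7], [0.0, 0.1], [-0.6, -0.8]]
[array([568.57446214, 296.20765371, 100.        ]), array([468.73524713, 276.51989644, 100.        ])]
[575.09192656 237.54973613 100.        ]
[476.60291934 223.8680838  100.        ]
mould edge [661.29816944  30.2716337   60.        ]
mould edge [693.03965304 -60.95919272  60.        ]
1.35 [[ 4.20369623e-01  1.98838971e-05  9.07352952e-01]
 [-9.07352951e-01 -5.31664180e-05  4.20369623e-01]
 [ 5.65992926e-05 -9.99999998e-01 -4.30783439e-06]]
```

```bash
python3 - <<'E'
from fit import *
S=env.get_image("scene");T=env.get_image("top")
def px(o,s,u): return np.array(o)+np.array(u)/s-0.5
t1=lambda u:px((268,185),6,u); s1=lambda u:px((227,210),5,u)
best=None
for b in np.arange(-40,41,2.):
  A=[(T,t1(u),l) for u,l in [((35,235),(65,150+b,12)),((680,80),(65,-150+b,12)),((748,350),(-65,-150+b,12)),((100,508),(-65,150+b,12)),
 ((250,232),(30,43,76)),((432,192),(30,-37,76)),((462,312),(-30,-37,76)),((282,362),(-30,43,76))]]
  B=[(S,s1(u),l) for u,l in [((30,130),(-65,-150+b,12)),((20,395),(65,-150+b,12)),((735,358),(65,150+b,12)),
 ((315,108),(-30,-37,76)),((502,103),(-30,43,76)),((505,225),(30,43,76)),((318,232),(30,-37,76))]]
  out=[fit(O,[550,0,0.2]) for O in (A,B,A+B)]
  c=(out[2][1]**2).sum()
  if best is None or c<best[0]: best=(c,b,out)
print(best[0],best[1]); 
for x,r in best[2]: print(x,np.round(r,1).tolist())
x=best[2][2][0];c,s=np.cos(x[2]),np.sin(x[2])
for nm,l in [("slot",(0,105,62)),("paddle",(91,3,86)),("handle?",(0,-100,103))]:
    X=[x[0]+c*l[0]-s*l[1],x[1]+s*l[0]+c*l[1],l[2]]; print(nm,X,proj(T,X),(proj(T,X)-[267.5,184.5])*6,(proj(S,X)-[226.5,209.5])*5)
E
```

```text
25.535076280074332 -14.0
[ 5.73216114e+02 -7.65506323e+01  2.52856204e-01] [[-0.8, -0.5], [-0.0, -0.6], [1.1, 0.5], [-0.5, 0.8], [-0.1, -0.5], [-0.2, -1.1], [0.5, 1.2], [0.2, 0.2]]
[ 5.74551403e+02 -7.28857571e+01  2.53759129e-01] [[-0.2, -0.7], [-0.6, 0.5], [0.9, 0.4], [-0.9, -0.4], [0.6, -1.2], [1.9, 0.0], [-0.8, 0.6]]
[ 5.73996977e+02 -7.47204030e+01  2.53444080e-01] [[-1.5, -0.8], [-0.7, -0.9], [0.5, 0.2], [-1.2, 0.6], [-0.8, -0.8], [-0.9, -1.4], [-0.2, 0.9], [-0.5, -0.1], [-0.9, -1.1], [-1.4, 0.1], [0.0, 0.0], [-1.7, -0.8], [-0.3, -1.6], [1.0, -0.3], [-1.7, 0.2]]
slot [np.float64(547.6693296898433), np.float64(26.9253297612009), 62] [[287.86936543 240.17278724]] [[122.21619256 334.03672346]] [[654.97341742 167.58848364]]
paddle [np.float64(661.3377268369529), np.float64(-48.99894494726726), 86] [[317.83948143 195.42947716]] [[302.03688861  65.57686296]] [[416.54696502 357.07648739]]
handle? [np.float64(599.0709266745685), np.float64(-171.5258627961125), 103] [[366.00904965 218.31930877]] [[591.05429788 202.91585263]] [[143.49066696 141.7054776 ]]
```

```bash
cat > go.py <<'E'
from h import *
import sys
def plan(tgt,yawx,show=True):
    """target TCP, desired tool x azimuth; prints rotvec (tool) and tool-frame shift cm, in current tool frame and after-rotation frame"""
    o=env.get_obs(); R=R_(o["eef_rot"])
    x=np.array([np.cos(yawx),np.sin(yawx),0]); y=np.array([0,0,-1.]); D=np.c_[x,y,np.cross(x,y)]
    rv=Rot.from_matrix(R.T@D).as_rotvec(); d=np.array(tgt)-o["tool_pos"]
    print("t",o["time"],"pos",o["tool_pos"].round(1),"gap",round(o["finger_gap"],1),"F",o["wrist_force"].round(1))
    print("rot",rv.round(4),"shift now cm",(R.T@d/10).round(2),"after rot",(D.T@d/10).round(2),"world d",d.round(1))
E
python3 -c "
from go import *
plan([590,-90,250],0.2535-np.pi/2)"
```

```text
t 1.45 pos [ 262.7 -567.1  252.7] gap 88.3 F [ 0.1 -0.7 -0.4]
rot [-0.000e+00  1.803e-01  1.000e-04] shift now cm [-29.54   0.27  49.75] after rot [-37.98   0.27  43.65] world d [327.3 477.1  -2.7]
```

>>> carry_out([
  [[-3, 0, 5, 0, 0.18, 0, 100], [-3.8, 0, 4.4, 0, 0, 0, 100], [-3.8, 0, 4.4, 0, 0, 0, 100], [-3.8, 0, 4.4, 0, 0, 0, 100], [-3.8, 0, 4.4, 0, 0, 0, 100], [-3.8, 0, 4.4, 0, 0, 0, 100], [-3.8, 0, 4.4, 0, 0, 0, 100], [-3.8, 0, 4.4, 0, 0, 0, 100], [-3.8, 0, 4.4, 0, 0, 0, 60], [-3.8, 0, 4.3, 0, 0, 0, 60]],
])

```text
time: 2.7
tool_pos: [605.3, -85.0, 252.1]
eef_rot: [-0.554, 0.556, -0.435, 0.441]
wrist_force: [0.3, 0.1, -0.4]
finger_gap: 70.6
```

```bash
python3 - <<'E'
from go import *
plan([590,-90,250],0.2535-np.pi/2)
p,o=wrist(); cv2.imwrite("pics/w1.png",p["pixels"][:,:,::-1]); np.savez("w1.npz",**{k:v for k,v in p.items() if k!="shot"})
print(o["time"])
E
```

```text
t 2.7 pos [605.3 -85.  252.1] gap 70.6 F [ 0.3  0.1 -0.4]
rot [-0.0023 -0.0191  0.0075] shift now cm [ 0.13  0.21 -1.61] after rot [ 0.1   0.21 -1.61] world d [-15.3  -5.   -2.1]
2.7
```

View pics/w1.png

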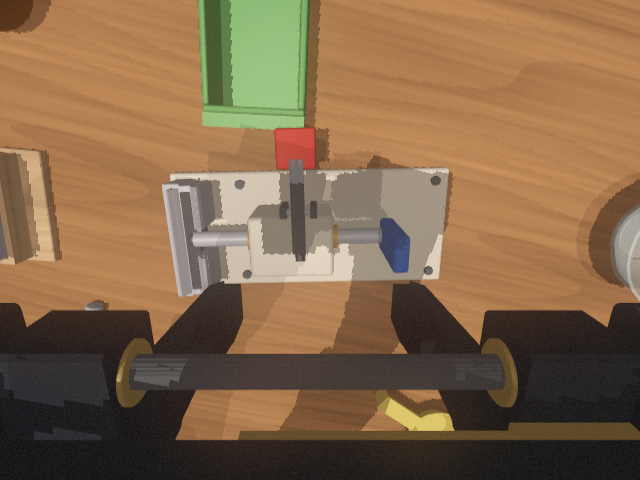

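```bash
python3 - <<'E'
from go import *
p,o=wrist(); print(o["tool_pos"],o["joint_velocities"].round(3))
x=np.array([574,-75,.2535]);c,s=np.cos(x[2]),np.sin(x[2])
W=lambda l:[x[0]+c*l[0]-s*l[1],x[1]+s*l[0]+c*l[1],l[2]]
pts=np.vstack([proj(p,W(l)) for l in [(51.5,100,62),(-51.5,110,62),(30,43,76),(30,-37,76),(-30,-37,76),(-30,43,76),(17,-103,103),(17,-89,103),(-17,-103,103),(-17,-89,103),(91,3,86),(65,136,12),(65,-164,12),(-65,-164,12)]])
crop(p,"pics/w2.png",(310,212),310,190,2.5,pts)
np.savez("w1.npz",**{k:v for k,v in p.items() if k!="shot"})
E
```

```text
[610.36484819 -73.7839568  252.13536171] [ 0.039 -0.028 -0.064  0.073 -0.013 -0.043  0.119]
```

View pics/w2.png

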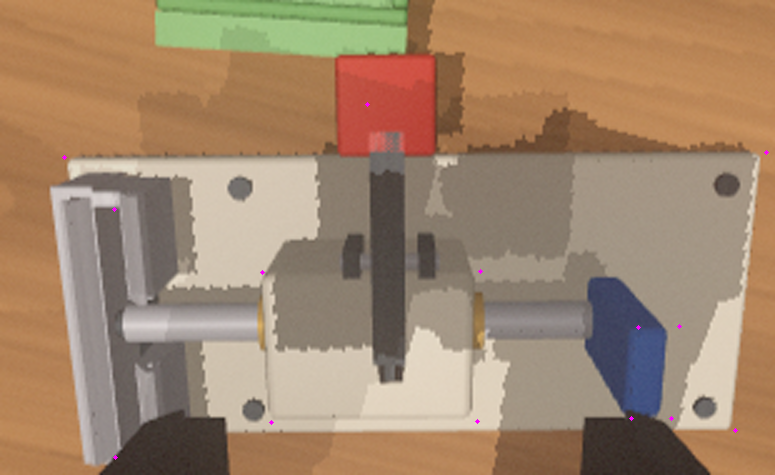

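>>> carry_out([
  [[0, 0, 0, 0, 0, 0, 60], [0, 0, 0, 0, 0, 0, 60]],
])

```text
time: 3.05
tool_pos: [607.5, -77.9, 251.7]
eef_rot: [0.559, -0.556, 0.433, -0.437]
wrist_force: [0.7, -0.7, -0.2]
finger_gap: 53.1
```

```bash
python3 - <<'E'
from go import *
p,o=wrist(); print(o["time"],o["tool_pos"],o["joint_velocities"].round(3))
x=np.array([574,-75,.2535]);c,s=np.cos(x[2]),np.sin(x[2])
W=lambda l:[x[0]+c*l[0]-s*l[1],x[1]+s*l[0]+c*l[1],l[2]]
pts=np.vstack([proj(p,W(l)) for l in [(51.5,100,62),(-51.5,110,62),(30,43,76),(30,-37,76),(-30,-37,76),(-30,43,76),(17,-103,103),(17,-89,103),(-17,-103,103),(-17,-89,103),(91,3,86),(65,136,12),(65,-164,12),(-65,-164,12)]])
crop(p,"pics/w3.png",(310,212),310,190,2.5,pts)
np.savez("w1.npz",**{k:v for k,v in p.items() if k!="shot"})
E
```

```text
3.05 [607.53054329 -77.86964175 251.69806866] [ 0.013 -0.002  0.021  0.007  0.012  0.005 -0.   ]
```

View pics/w3.png

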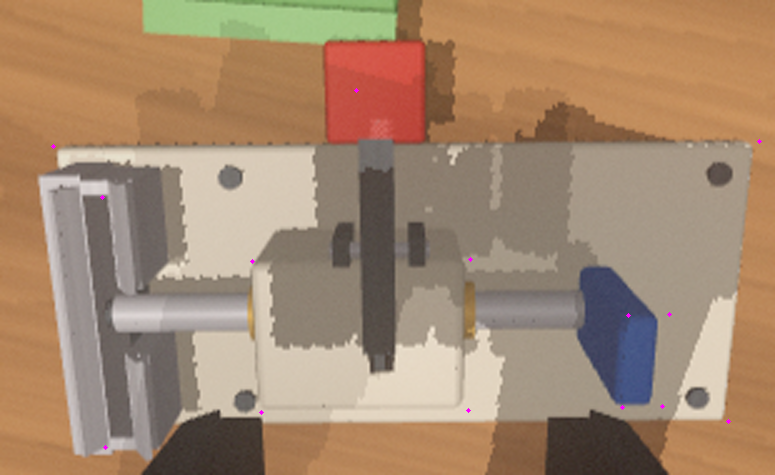

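```bash
python3 -c "
from go import *
plan([597.6,-166,140],0.2535-np.pi/2)"
```

```text
t 3.1 pos [607.3 -78.6 251.7] gap 52.9 F [-0.3 -0.2 -1. ]
rot [-0.0057 -0.0083  0.0031] shift now cm [ 8.2  11.18 -3.13] after rot [ 8.21 11.17 -3.13] world d [  -9.7  -87.4 -111.7]
```

>>> carry_out([
  [[2.8, 3.7, -1.0, -0.006, -0.008, 0.003, 55], [2.7, 3.7, -1.0, 0, 0, 0, 55], [2.7, 3.7, -1.1, 0, 0, 0, 55], [0, 0, 0, 0, 0, 0, 55], [0, 0, 0, 0, 0, 0, 55]],
])

```text
time: 3.72
tool_pos: [597.0, -173.9, 140.8]
eef_rot: [0.558, -0.557, 0.433, -0.437]
wrist_force: [0.2, -0.2, 0.4]
finger_gap: 48.5
```

```bash
python3 - <<'E'
from go import *
plan([597.6,-166,80],0.2535-np.pi/2)
p=env.get_image("scene"); crop(p,"pics/s3.png",(290,250),160,120,5)
p,o=wrist(); cv2.imwrite("pics/w4.png",p["pixels"][:,:,::-1])
E
```

```text
t 3.725 pos [ 597.  -173.9  140.8] gap 48.5 F [ 0.2 -0.2  0.4]
rot [-0.0034 -0.0085  0.0033] shift now cm [-0.77  6.08  0.23] after rot [-0.75  6.08  0.26] world d [  0.6   7.9 -60.8]
```

View pics/w4.png

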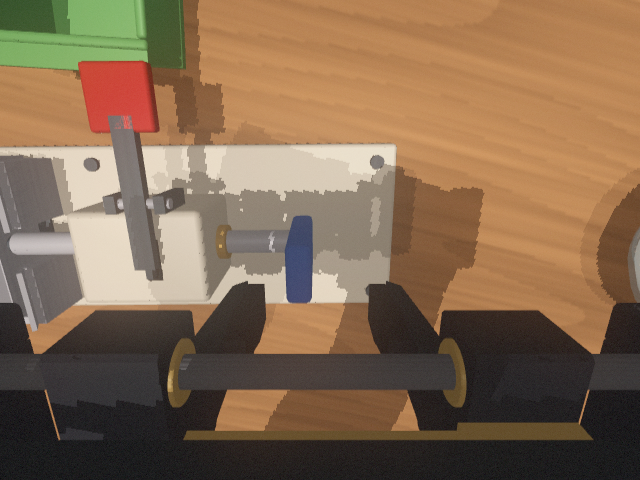

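View pics/s3.png

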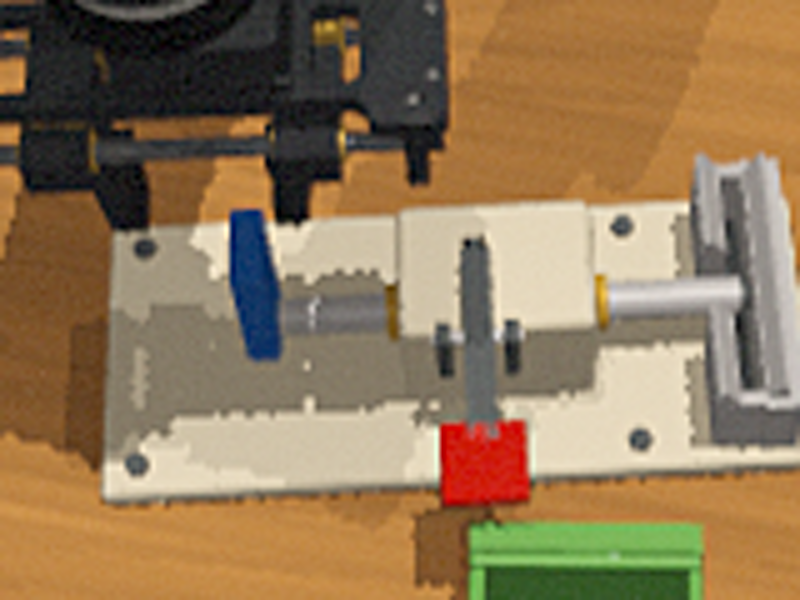

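>>> carry_out([
  [[-0.75, 1.0, 0.25, -0.003, -0.008, 0.003, 55], [0, 2.5, 0, 0, 0, 0, 55], [0, 2.5, 0, 0, 0, 0, 55], [0, 0, 0, 0, 0, 0, 55], [0, 0, 0, 0, 0, 0, 0], [0, 0, 0, 0, 0, 0, 0], [0, 0, 0, 0, 0, 0, 0], [0, 0, 0, 0, 0, 0, 0], [0, 0, 0, 0, 0, 0, 0]],
], newtons=30)

```text
time: 4.95
tool_pos: [604.5, -162.1, 85.1]
eef_rot: [0.563, -0.558, 0.426, -0.436]
wrist_force: [-0.0, 3.6, -2.8]
finger_gap: 14.1
```

```bash
python3 - <<'E'
from go import *
plan([597.6,-166,80],0.2535-np.pi/2)
p=env.get_image("scene"); crop(p,"pics/s4.png",(290,250),160,120,5)
E
```

```text
t 4.95 pos [ 604.5 -162.1   85.1] gap 14.1 F [-0.   3.6 -2.8]
rot [-0.0139  0.0068  0.0069] shift now cm [ 0.19  0.5  -0.78] after rot [ 0.2   0.51 -0.77] world d [-6.9 -3.9 -5.1]
```

View pics/s4.png

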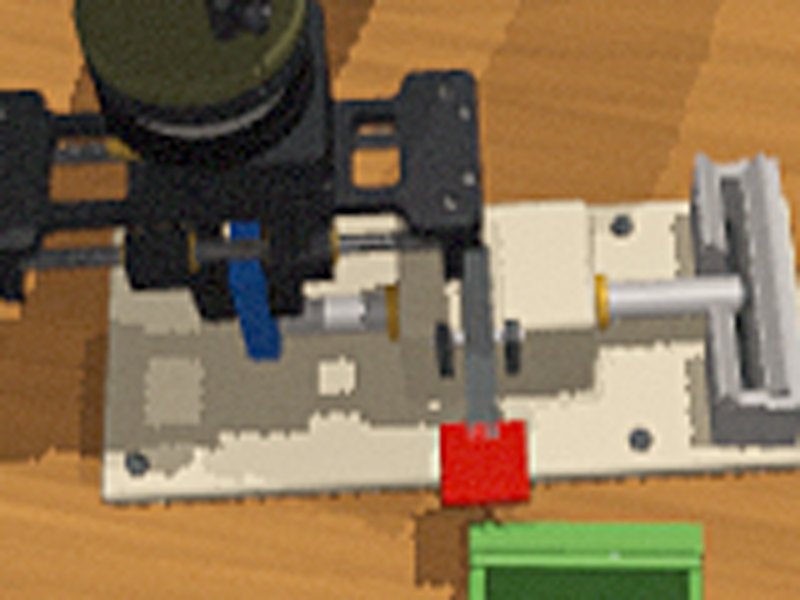

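>>> carry_out([
  [[0.5, 0, 0, 0, 0, 0, 0], [0.5, 0, 0, 0, 0, 0, 0], [0.5, 0, 0, 0, 0, 0, 0], [0.5, 0, 0, 0, 0, 0, 0], [0.5, 0, 0, 0, 0, 0, 0], [0, 0, 0, 0, 0, 0, 0], [0, 0, 0, 0, 0, 0, 0]],
], newtons=40)

```text
time: 5.88
tool_pos: [607.1, -171.9, 85.1]
eef_rot: [0.568, -0.557, 0.431, -0.426]
wrist_force: [-2.1, 4.2, -1.1]
finger_gap: 13.7
```

```bash
cat > st.py <<'E'
from h import *
o=env.get_obs(); d=o["tool_pos"]-np.array([604.5,-162.1,85.1]); a=np.array([.2508,-.968,0]); q=np.array([-a[1],a[0],0])
print("t",o["time"],"draw",(d@a).round(2),"perp",(d@q).round(2),"dz",d[2].round(2),"Fpull",(-o["wrist_force"]@a).round(2),"F",o["wrist_force"].round(1),"gap",round(o["finger_gap"],1))
E
python3 st.py
```

```text
t 5.875 draw 10.09 perp 0.04 dz -0.02 Fpull 4.57 F [-2.1  4.2 -1.1] gap 13.7
```

>>> carry_out([
  [[0.6, 0, 0, 0, 0, 0, 0], [0.6, 0, 0, 0, 0, 0, 0], [0.6, 0, 0, 0, 0, 0, 0]],
])

```text
time: 6.25
tool_pos: [608.4, -177.0, 84.9]
eef_rot: [0.572, -0.556, 0.436, -0.417]
wrist_force: [-6.0, 12.5, 6.5]
finger_gap: 13.5
```

```bash
python3 st.py
```

```text
t 6.25 draw 15.37 perp 0.04 dz -0.23 Fpull 13.6 F [-6.  12.5  6.5] gap 13.5
```

```bash
python3 - <<'E'
from go import *
plan([597.6,-166,80],0.2535-np.pi/2)
p=env.get_image("scene"); crop(p,"pics/s5.png",(290,250),160,120,5)
o=env.get_obs(); print(o["torque"])
E
```

```text
t 6.25 pos [ 608.4 -177.    84.9] gap 13.5 F [-6.  12.5  6.5]
rot [-0.0016  0.0223 -0.035 ] shift now cm [-1.33  0.53 -0.74] after rot [-1.33  0.49 -0.77] world d [-10.8  11.   -4.9]
[ 1.57106401  0.70504079 -0.20644184]
```

View pics/s5.png

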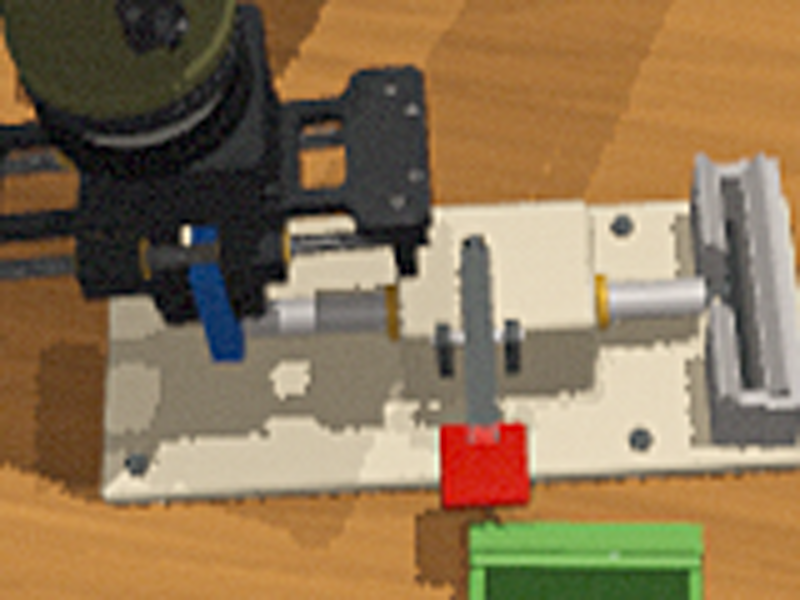

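>>> carry_out([
  [[0.6, 0, 0, 0, 0.01, -0.02, 0], [0.6, 0, 0, 0, 0.0, -0.02, 0], [0.6, 0, 0, 0, 0, -0.01, 0]],
])

```text
time: 6.68
tool_pos: [609.0, -178.9, 84.9]
eef_rot: [0.564, -0.563, 0.43, -0.424]
wrist_force: [-5.0, 11.9, 6.0]
finger_gap: 13.6
```

```bash
python3 st.py
```

```text
t 6.675 draw 17.34 perp 0.13 dz -0.18 Fpull 12.8 F [-5.  11.9  6. ] gap 13.6
```

>>> carry_out([
  [[0.9, 0, 0, 0, 0, 0, 0], [0.9, 0, 0, 0, 0, 0, 0], [0.9, 0, 0, 0, 0, 0, 0]],
])

```text
time: 7.05
tool_pos: [611.1, -187.0, 84.9]
eef_rot: [0.569, -0.562, 0.437, -0.412]
wrist_force: [-5.9, 11.3, 5.2]
finger_gap: 14.1
```

```bash
python3 st.py; python3 -c "
from go import *
plan([597.6,-166,80],0.2535-np.pi/2)"
```

```text
t 7.05 draw 25.72 perp 0.18 dz -0.22 Fpull 12.42 F [-5.9 11.3  5.2] gap 14.1
t 7.05 pos [ 611.1 -187.    84.9] gap 14.1 F [-5.9 11.3  5.2]
rot [ 0.0134  0.03   -0.035 ] shift now cm [-2.37  0.58 -0.71] after rot [-2.37  0.49 -0.78] world d [-13.5  21.   -4.9]
```

>>> carry_out([
  [[0.9, 0, 0, 0, 0.015, -0.02, 0], [0.9, 0, 0, 0, 0.01, -0.02, 0]],
])

```text
time: 7.3
tool_pos: [613.9, -197.5, 84.9]
eef_rot: [-0.557, 0.564, -0.436, 0.425]
wrist_force: [-4.5, 8.8, 3.7]
finger_gap: 13.7
```

```bash
python3 st.py
```

```text
t 7.3 draw 36.61 perp 0.23 dz -0.19 Fpull 9.62 F [-4.5  8.8  3.7] gap 13.7
```

>>> carry_out([
  [[0, 0, 0, 0, 0, 0, 0]],
])

```text
time: 7.42
tool_pos: [613.0, -194.2, 84.9]
eef_rot: [-0.559, 0.564, -0.437, 0.423]
wrist_force: [-3.9, 8.9, 0.3]
finger_gap: 13.5
```

```bash
python3 st.py
```

```text
t 7.425 draw 33.19 perp 0.21 dz -0.19 Fpull 9.59 F [-3.9  8.9  0.3] gap 13.5
```

>>> carry_out([
  [[0, 0, 0, 0, 0, 0, 0]],
])

```text
time: 7.55
tool_pos: [612.9, -193.7, 84.9]
eef_rot: [-0.559, 0.564, -0.437, 0.423]
wrist_force: [-0.7, -0.1, -3.0]
finger_gap: 14.1
```

```bash
python3 st.py
```

```text
t 7.55 draw 32.7 perp 0.2 dz -0.18 Fpull 0.08 F [-0.7 -0.1 -3. ] gap 14.1
```

>>> carry_out([
  [[0, 0, 0, 0, 0, 0, 0], [0, 0, 0, 0, 0, 0, 0]],
])

```text
time: 7.8
tool_pos: [612.9, -193.8, 84.9]
eef_rot: [-0.559, 0.564, -0.437, 0.423]
wrist_force: [-1.8, 3.6, -0.7]
finger_gap: 13.4
```

```bash
python3 st.py
```

```text
t 7.8 draw 32.83 perp 0.21 dz -0.17 Fpull 3.94 F [-1.8  3.6 -0.7] gap 13.4
```

>>> carry_out([
  [[0, 0, 0, 0, 0, 0, 35], [0, 0, 0, 0, 0, 0, 50], [0, 0, 0, 0, 0, 0, 50]],
])

```text
time: 8.18
tool_pos: [614.1, -197.9, 85.9]
eef_rot: [-0.558, 0.564, -0.435, 0.425]
wrist_force: [0.0, -0.1, -0.8]
finger_gap: 41.6
```

```bash
python3 st.py;python3 - <<'E'
from go import *
p=env.get_image("scene"); crop(p,"pics/s6.png",(290,250),160,120,5)
p,o=wrist();cv2.imwrite("pics/w6.png",p["pixels"][:,:,::-1])
E
```

```text
t 8.175 draw 37.11 perp 0.34 dz 0.8 Fpull -0.08 F [ 0.  -0.1 -0.8] gap 41.6
```

View pics/s6.png

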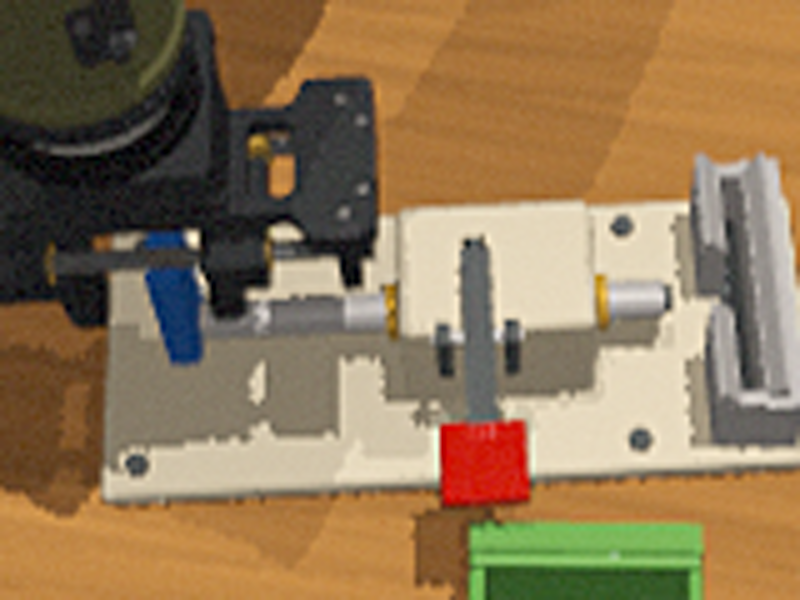

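View pics/w6.png

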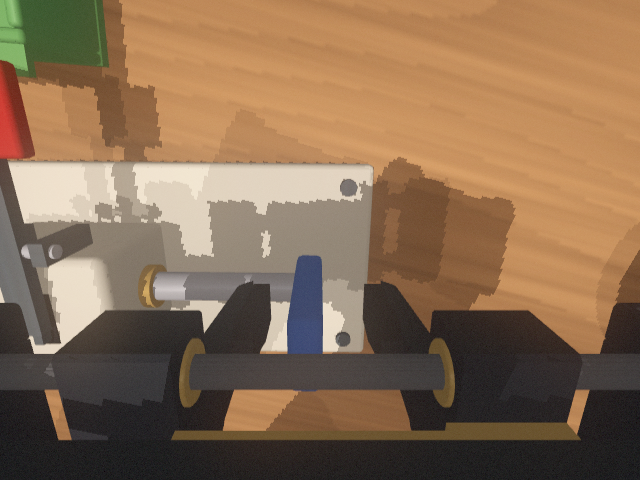

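>>> carry_out([
  [[0, -3, 0, 0, 0, 0, 50], [0, -5, 0, 0, 0, 0, 50], [0, -5, 0, 0, 0, 0, 60], [0, -3, 0, 0, 0, 0, 80]],
])

```text
time: 8.78
tool_pos: [615.3, -198.2, 247.5]
eef_rot: [-0.557, 0.565, -0.437, 0.423]
wrist_force: [0.5, 0.1, -1.5]
finger_gap: 60.8
```

```bash
python3 -c "
from go import *
plan([560,20,250],0.2535-np.pi/2)"
```

```text
t 8.775 pos [ 615.3 -198.2  247.5] gap 60.8 F [ 0.5  0.1 -1.5]
rot [ 0.0218  0.0083 -0.0082] shift now cm [-22.51  -0.07   0.31] after rot [-22.51  -0.25   0.12] world d [-55.3 218.2   2.5]
```

>>> carry_out([
  [[-4.5, 0, 0, 0.022, 0.008, -0.008, 80], [-4.5, 0, 0, 0, 0, 0, 80], [-4.5, 0, 0, 0, 0, 0, 80], [-4.5, 0, 0, 0, 0, 0, 80], [-3.5, 0, 0, 0, 0, 0, 100], [0, 0, 0, 0, 0, 0, 100], [0, 0, 0, 0, 0, 0, 100]],
])

```text
time: 9.65
tool_pos: [562.8, 12.5, 251.7]
eef_rot: [0.56, -0.557, 0.429, -0.438]
wrist_force: [1.1, -0.8, -0.1]
finger_gap: 88.0
```

```bash
python3 - <<'E'
from go import *
plan([560,20,250],0.2535-np.pi/2)
p,o=wrist(); print(o["time"],o["tool_pos"],o["joint_velocities"].round(3))
x=np.array([574,-75,.2535]);c,s=np.cos(x[2]),np.sin(x[2])
W=lambda l:[x[0]+c*l[0]-s*l[1],x[1]+s*l[0]+c*l[1],l[2]]
pts=np.vstack([proj(p,W(l)) for l in [(51.5,100,52),(51.5,110,52),(-51.5,110,52),(-51.5,100,52),(30,43,76),(30,-37,76),(-30,-37,76),(-30,43,76),(91,3,86),(65,136,12),(65,-164,12),(-65,-164,12),(-65,136,12)]])
print(pts[:4].round(1))
cv2.imwrite("pics/w7full.png",p["pixels"][:,:,::-1])
crop(p,"pics/w7.png",pts[:4].mean(0),160,160,5,pts)
np.savez("w7.npz",**{k:v for k,v in p.items() if k!="shot"})
E
```

```text
t 9.65 pos [562.8  12.5 251.7] gap 88.0 F [ 1.1 -0.8 -0.1]
rot [-0.0111 -0.0031  0.0068] shift now cm [-0.79  0.16 -0.09] after rot [-0.79  0.17 -0.08] world d [-2.8  7.5 -1.7]
9.65 [562.80117863  12.5354773  251.69144508] [-0.013 -0.004 -0.014  0.005 -0.005 -0.003 -0.   ]
[[300.4 172.3]
 [289.8 172.4]
 [292.3 273.3]
 [302.  273.3]]
```

View pics/w7.png

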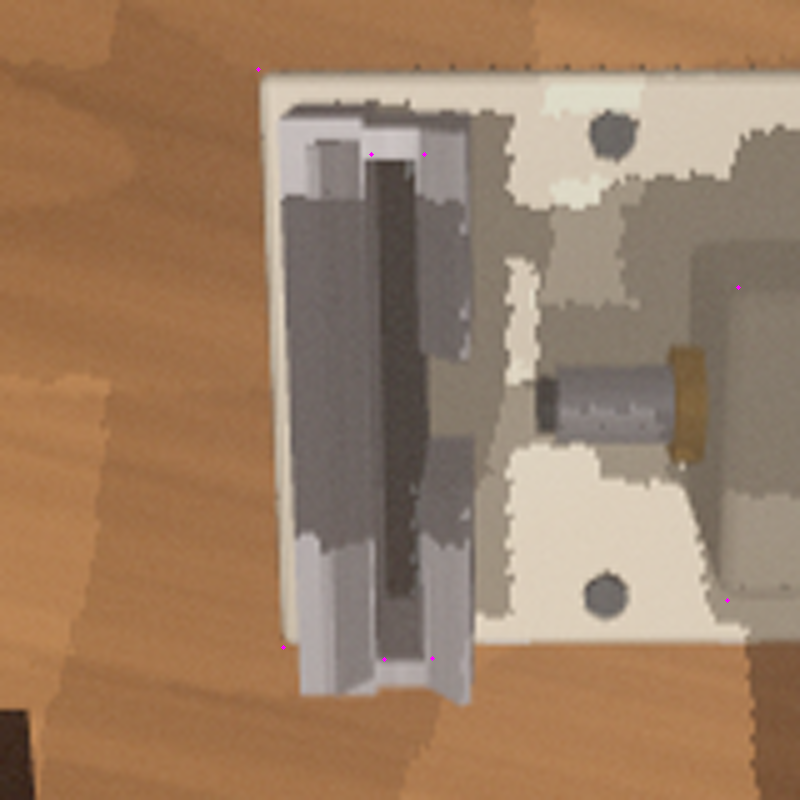

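View pics/w7full.png

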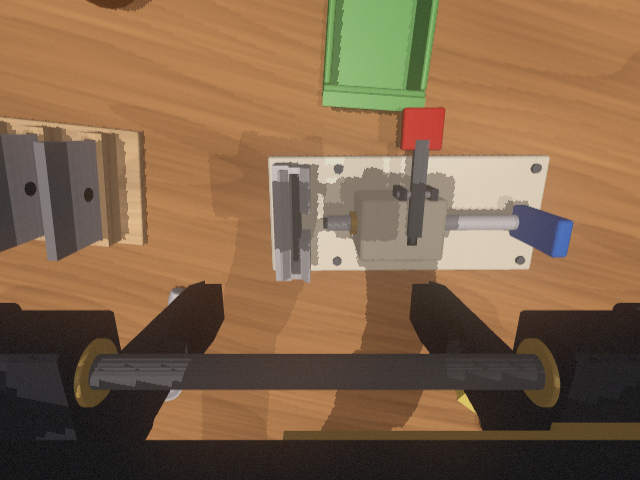

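```bash
python3 -c "
from go import *
plan([512,341,200],0.1436-np.pi/2)"
```

```text
t 9.7 pos [562.8  12.7 251.7] gap 88.1 F [0.2 0.2 0.2]
rot [-0.0115  0.1066  0.0057] shift now cm [-33.1    4.99   3.15] after rot [-33.22   5.17  -0.33] world d [-50.8 328.3 -51.7]
```

>>> carry_out([
  [[-4.5, 0, 0.4, -0.01, 0.106, 0.005, 100], [-5.0, 0.5, 0, 0, 0, 0, 80], [-5.0, 0.7, 0, 0, 0, 0, 60], [-5.0, 0.9, 0, 0, 0, 0, 50], [-5.0, 1.0, 0, 0, 0, 0, 45], [-4.4, 1.0, 0, 0, 0, 0, 45], [-4.0, 1, 0, 0, 0, 0, 45], [0, 0, 0, 0, 0, 0, 45], [0, 0, 0, 0, 0, 0, 45]],
])

```text
time: 10.82
tool_pos: [529.7, 331.2, 196.6]
eef_rot: [0.527, -0.527, 0.467, -0.476]
wrist_force: [-0.0, -1.2, 0.1]
finger_gap: 39.6
```

```bash
python3 - <<'E'
from go import *
plan([512,341.3,82],0.1436-np.pi/2)
p,o=wrist(); print(o["time"],o["tool_pos"],o["joint_velocities"].round(3))
x=np.array([512,341.3,.1436]);c,s=np.cos(x[2]),np.sin(x[2])
W=lambda l:[x[0]+c*l[0]-s*l[1],x[1]+s*l[0]+c*l[1],l[2]]
pts=np.vstack([proj(p,W(l)) for l in [(50,4,100),(50,-4,100),(-50,-4,100),(-50,4,100)]])
print(pts[:4].round(1))
im=p["pixels"][:,:,::-1].copy()
for q in pts: cv2.circle(im,(int(q[0]),int(q[1])),2,(255,0,255),-1)
cv2.imwrite("pics/w8.png",im)
E
```

```text
t 10.825 pos [529.7 331.2 196.6] gap 39.6 F [-0.  -1.2  0.1]
rot [-0.0081 -0.0323  0.0093] shift now cm [-1.3  11.43 -1.74] after rot [-1.25 11.46 -1.61] world d [ -17.7   10.1 -114.6]
10.825 [529.71858735 331.23172368 196.60109136] [-0.009  0.011 -0.014 -0.011 -0.009 -0.002  0.002]
[[286.8 199.1]
 [298.8 198.7]
 [305.  330.6]
 [294.4 331. ]]
```

View pics/w8.png

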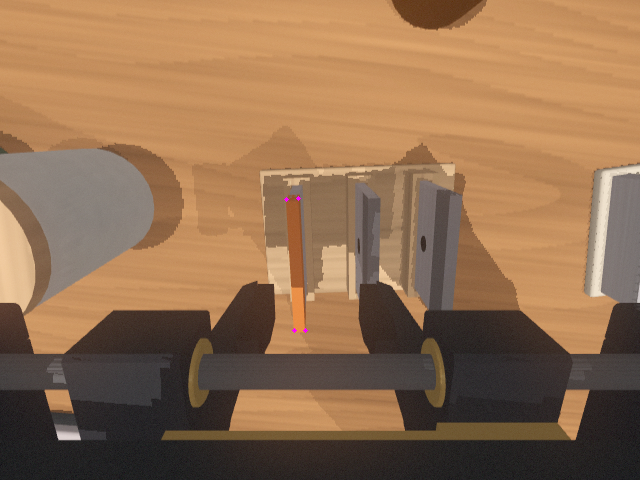

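```bash
python3 - <<'E'
from go import *
S=env.get_image("scene");T=env.get_image("top")
a,d=ray(T,(78,243)); b,e=ray(S,(629,254))
M=np.c_[d,-e]; k=np.linalg.lstsq(M,b-a,rcond=None)[0]; print(a+k[0]*d,b+k[1]*e)
E
```

```text
[519.92712315 533.62859996 145.05210792] [517.04841771 524.29106552 140.86690197]
```

>>> carry_out([
  [[-1.25, 2, -1.65, -0.008, -0.032, 0.009, 45], [0, 1.5, 0, 0, 0, 0, 45], [0, 0, 0, 0, 0, 0, 45]],
])

```text
time: 11.35
tool_pos: [514.8, 338.4, 162.1]
eef_rot: [0.534, -0.532, 0.464, -0.465]
wrist_force: [0.2, -0.3, 0.1]
finger_gap: 39.8
```

```bash
python3 - <<'E'
from go import *
plan([512,341.3,82],0.1436-np.pi/2)
p,o=wrist()
x=np.array([512,341.3,.1436]);c,s=np.cos(x[2]),np.sin(x[2])
W=lambda l:[x[0]+c*l[0]-s*l[1],x[1]+s*l[0]+c*l[1],l[2]]
pts=np.vstack([proj(p,W(l)) for l in [(50,4,100),(50,-4,100),(-50,-4,100),(-50,4,100)]])
im=p["pixels"][:,:,::-1].copy()
for q in pts: cv2.circle(im,(int(q[0]),int(q[1])),2,(255,0,255),-1)
cv2.imwrite("pics/w9.png",im)
E
```

```text
t 11.35 pos [514.8 338.4 162.1] gap 39.8 F [ 0.2 -0.3  0.1]
rot [-0.0035 -0.0063  0.0003] shift now cm [-0.33  8.01 -0.26] after rot [-0.33  8.01 -0.23] world d [ -2.8   2.9 -80.1]
```

View pics/w9.png

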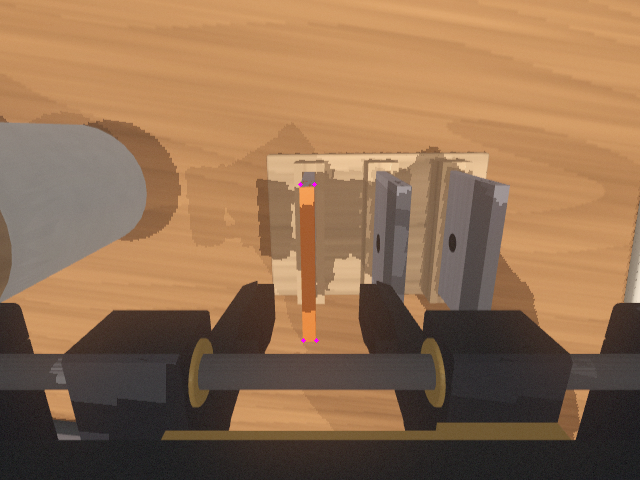

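>>> carry_out([
  [[-0.33, 1.5, -0.24, -0.003, -0.006, 0, 45], [0, 2.5, 0, 0, 0, 0, 45], [0, 2.5, 0, 0, 0, 0, 45], [0, 1.3, 0, 0, 0, 0, 45], [0, 0, 0, 0, 0, 0, 45], [0, 0, 0, 0, 0, 0, 45]],
])

```text
time: 12.15
tool_pos: [515.3, 342.5, 82.9]
eef_rot: [0.536, -0.532, 0.462, -0.464]
wrist_force: [1.0, -0.2, 0.1]
finger_gap: 39.5
```

```bash
python3 - <<'E'
from go import *
plan([512,341.3,82],0.1436-np.pi/2)
p=env.get_image("scene"); crop(p,"pics/s7.png",(490,258),150,110,5)
E
```

```text
t 12.15 pos [515.3 342.5  82.9] gap 39.5 F [ 1.  -0.2  0.1]
rot [-0.0064 -0.0017 -0.0021] shift now cm [ 0.07  0.09 -0.34] after rot [ 0.07  0.09 -0.34] world d [-3.3 -1.2 -0.9]
```

View pics/s7.png

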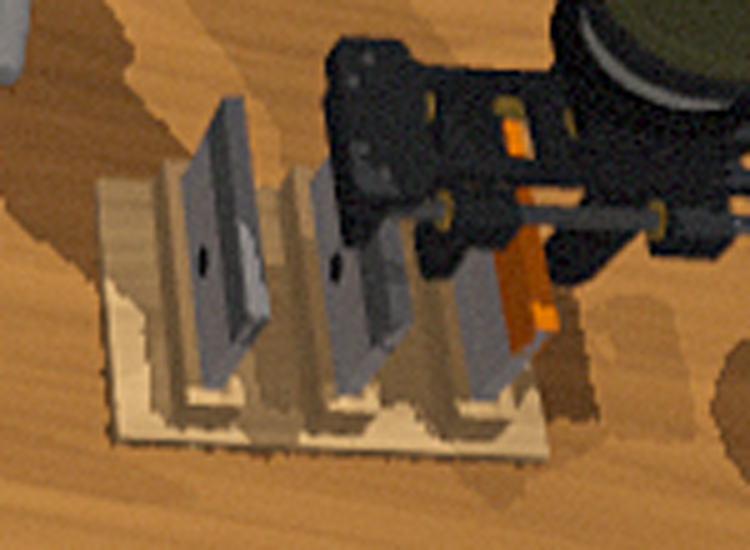

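>>> carry_out([
  [[0.05, 0, -0.34, -0.006, -0.002, -0.002, 45], [0, 0, 0, 0, 0, 0, 0], [0, 0, 0, 0, 0, 0, 0], [0, 0, 0, 0, 0, 0, 0], [0, 0, 0, 0, 0, 0, 0], [0, 0, 0, 0, 0, 0, 0], [0, 0, 0, 0, 0, 0, 0]],
], newtons=35)

```text
time: 13.08
tool_pos: [512.7, 342.2, 84.9]
eef_rot: [0.536, -0.533, 0.462, -0.463]
wrist_force: [0.1, 0.5, 0.5]
finger_gap: 7.7
```

```bash
python3 - <<'E'
from go import *
plan([512,341.3,82],0.1436-np.pi/2)
E
```

```text
t 13.075 pos [512.7 342.2  84.9] gap 7.7 F [0.1 0.5 0.5]
rot [-0.0032  0.0004 -0.0017] shift now cm [ 0.08  0.29 -0.09] after rot [ 0.08  0.29 -0.09] world d [-0.7 -0.9 -2.9]
```

>>> carry_out([
  [[0, -2, 0, 0, 0, 0, 0], [0, -3, 0, 0, 0, 0, 0], [0, -4, 0, 0, 0, 0, 0], [0, -4, 0, 0, 0, 0, 0], [0, 0, 0, 0, 0, 0, 0]],
])

```text
time: 13.7
tool_pos: [512.2, 341.4, 222.6]
eef_rot: [0.536, -0.533, 0.462, -0.463]
wrist_force: [0.4, -0.3, -1.3]
finger_gap: 7.9
```

```bash
python3 - <<'E'
from go import *
plan([546.8,27.8,200],0.2535-np.pi/2)
p,o=wrist(); cv2.imwrite("pics/w10.png",p["pixels"][:,:,::-1])
E
```

```text
t 13.7 pos [512.2 341.4 222.6] gap 7.9 F [ 0.4 -0.3 -1.3]
rot [-0.0036 -0.1097 -0.0013] shift now cm [31.53  2.2  -1.08] after rot [31.22  2.26 -4.51] world d [  34.6 -313.6  -22.6]
```

View pics/w10.png

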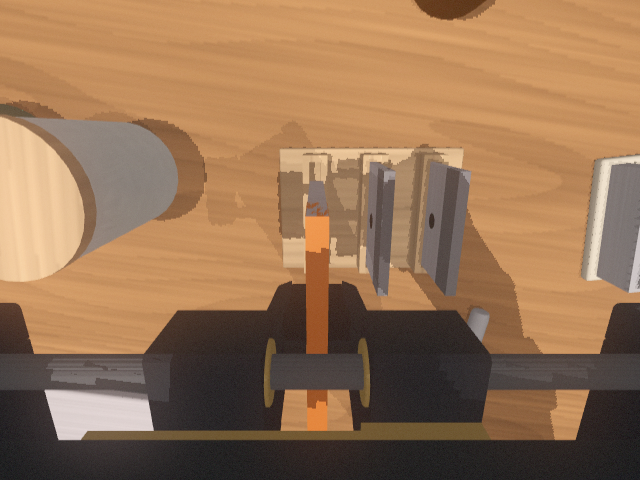

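>>> carry_out([
  [[4.5, 0, 0.3, -0.003, -0.109, 0, 0], [4.5, 0.5, -0.8, 0, 0, 0, 0], [4.5, 0.5, -0.8, 0, 0, 0, 0], [4.5, 0.5, -0.8, 0, 0, 0, 0], [4.5, 0.3, -0.8, 0, 0, 0, 0], [4.5, 0.3, -0.8, 0, 0, 0, 0], [3.5, 0, -0.8, 0, 0, 0, 0], [0, 0, 0, 0, 0, 0, 0], [0, 0, 0, 0, 0, 0, 0]],
])

```text
time: 14.88
tool_pos: [531.2, 22.4, 188.9]
eef_rot: [-0.553, 0.568, -0.437, 0.425]
wrist_force: [0.3, 0.8, -1.8]
finger_gap: 7.8
```

```bash
python3 - <<'E'
from go import *
plan([546.8,27.8,140],0.2535-np.pi/2)
E
```

```text
t 14.875 pos [531.2  22.4 188.9] gap 7.8 F [ 0.3  0.8 -1.8]
rot [ 0.0281  0.0064 -0.0008] shift now cm [-0.12  4.85  1.78] after rot [-0.14  4.89  1.64] world d [ 15.6   5.4 -48.9]
```

>>> carry_out([
  [[-0.14, 1.2, 1.7, 0.028, 0.006, 0, 0], [0, 2.6, 0, 0, 0, 0, 0], [0, 0, 0, 0, 0, 0, 0], [0, 0, 0, 0, 0, 0, 0]],
])

```text
time: 15.38
tool_pos: [546.5, 34.3, 149.2]
eef_rot: [0.562, -0.56, 0.432, -0.429]
wrist_force: [-0.3, -0.3, -1.3]
finger_gap: 7.8
```

```bash
python3 - <<'E'
from go import *
plan([546.8,27.8,140],0.2535-np.pi/2)
p=env.get_image("scene"); crop(p,"pics/s8.png",(330,235),130,100,6)
q=env.get_image("top"); crop(q,"pics/t8.png",(300,240),100,80,8)
p,o=wrist(); cv2.imwrite("pics/w11.png",p["pixels"][:,:,::-1])
E
```

```text
t 15.375 pos [546.5  34.3 149.2] gap 7.8 F [-0.3 -0.3 -1.3]
rot [ 0.0002  0.0085 -0.0041] shift now cm [ 0.64  0.92 -0.14] after rot [ 0.64  0.92 -0.14] world d [ 0.3 -6.5 -9.2]
```

View pics/s8.png

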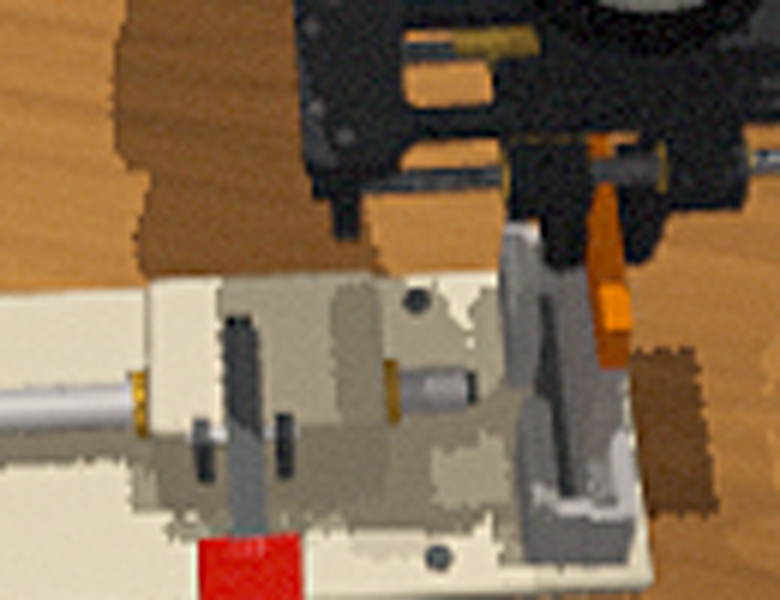

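View pics/w11.png

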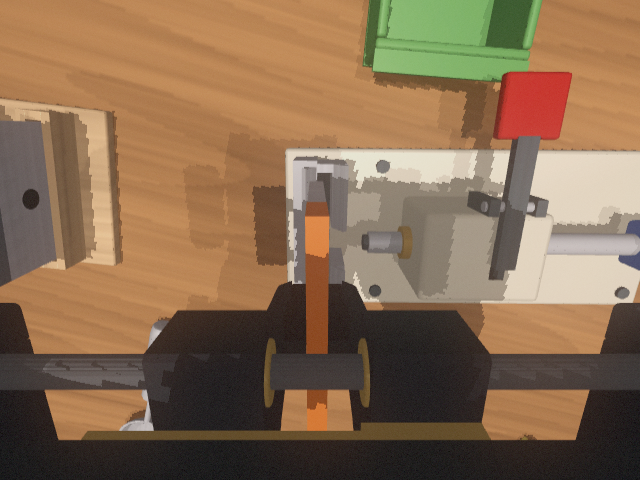

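>>> carry_out([
  [[0.65, 0.4, -0.12, 0, 0.008, -0.004, 0], [0, 0, 0, 0, 0, 0, 0], [0, 0, 0, 0, 0, 0, 0]],
])

```text
time: 15.9
tool_pos: [547.7, 26.1, 146.3]
eef_rot: [0.559, -0.558, 0.433, -0.434]
wrist_force: [-0.1, -0.5, -1.5]
finger_gap: 7.9
```

```bash
python3 - <<'E'
from go import *
plan([546.8,27.8,140],0.2535-np.pi/2)
p,o=wrist(); 
R=R_(o["eef_rot"]); t=o["tool_pos"]
pl=[t+R@np.array(v,float) for v in [(-4,75,50.7-1.4),(4,75,50.7-1.4),(-4,-15,50.7-1.4),(4,-15,49.3)]]
x=np.array([573.4-.3,-73.8,.2535]);c,s=np.cos(x[2]),np.sin(x[2])
W=lambda l:[x[0]+c*l[0]-s*l[1],x[1]+s*l[0]+c*l[1],l[2]]
pts=np.vstack([proj(p,v) for v in pl]+[proj(p,W(l)) for l in [(51.5,100,52),(51.5,110,52),(51.5,100,62),(51.5,110,62)]])
print(pts.round(1))
crop(p,"pics/w12.png",(320,210),120,120,6,pts)
q=env.get_image("top"); crop(q,"pics/t9.png",(300,240),100,80,8)
p=env.get_image("scene"); crop(p,"pics/s9.png",(330,235),130,100,6)
E
```

```text
t 15.9 pos [547.7  26.1 146.3] gap 7.9 F [-0.1 -0.5 -1.5]
rot [-0.0021 -0.002   0.0013] shift now cm [-0.19  0.63 -0.05] after rot [-0.19  0.63 -0.05] world d [-0.9  1.7 -6.3]
[[307.5 177.9]
 [321.  177.9]
 [300.9 212.4]
 [324.2 212.4]
 [318.8 171.5]
 [303.3 171.6]
 [319.  173.4]
 [302.7 173.4]]
```

View pics/w12.png

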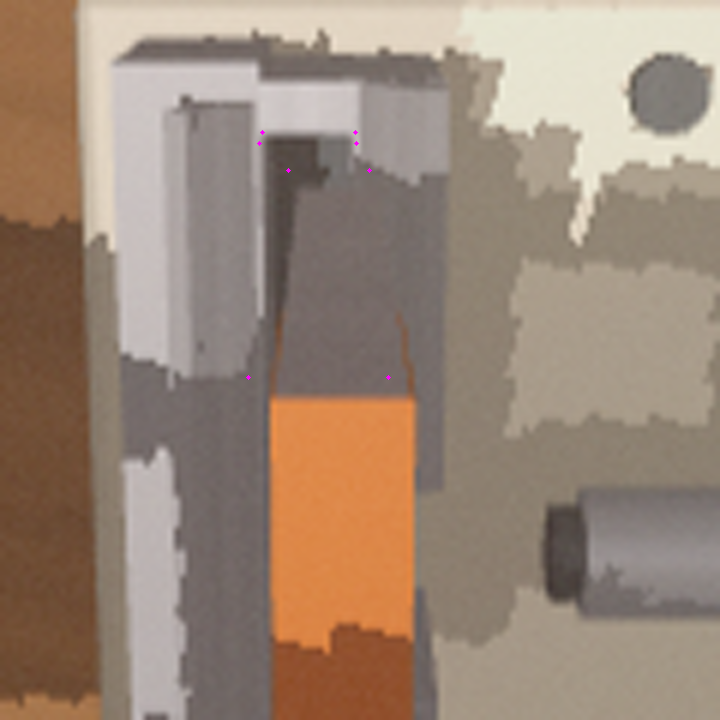

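View pics/s9.png

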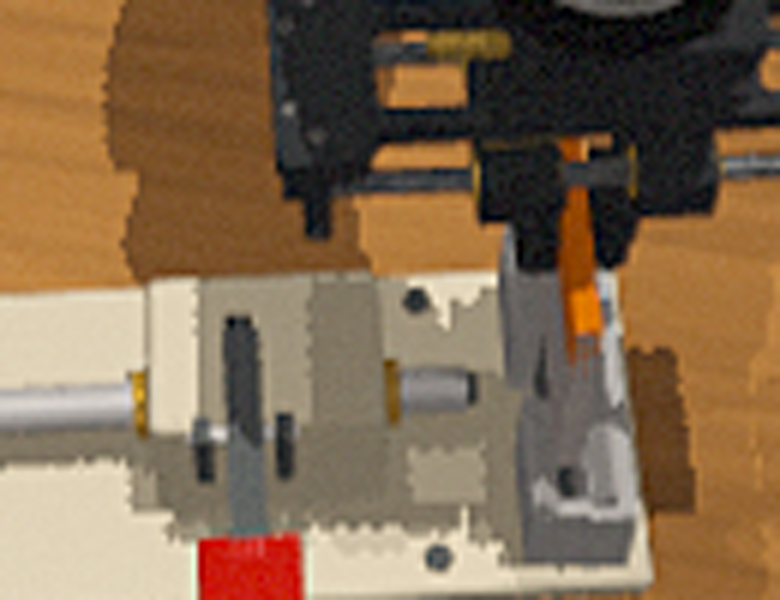

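View pics/t9.png

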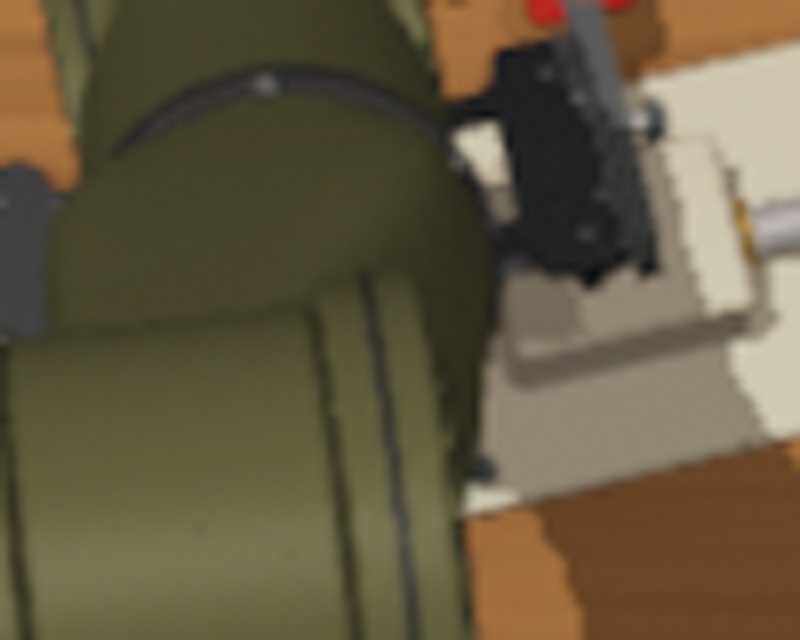

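>>> carry_out([
  [[-0.24, 0.2, 0.13, -0.002, -0.002, 0.001, 0], [0, 0.3, 0, 0, 0, 0, 0], [0, 0, 0, 0, 0, 0, 0]],
])

```text
time: 16.42
tool_pos: [548.3, 29.4, 140.8]
eef_rot: [-0.559, 0.559, -0.433, 0.432]
wrist_force: [-0.4, -0.7, -0.9]
finger_gap: 7.5
```

```bash
python3 - <<'E'
from go import *
plan([548.4,28.8,89],0.2535-np.pi/2)
p,o=wrist(); 
crop(p,"pics/w13.png",(320,210),120,120,6)
E
```

```text
t 16.425 pos [548.3  29.4 140.8] gap 7.5 F [-0.4 -0.7 -0.9]
rot [ 0.0003  0.0008 -0.0001] shift now cm [ 0.06  5.18 -0.  ] after rot [ 0.06  5.18 -0.01] world d [  0.1  -0.6 -51.8]
```

View pics/w13.png

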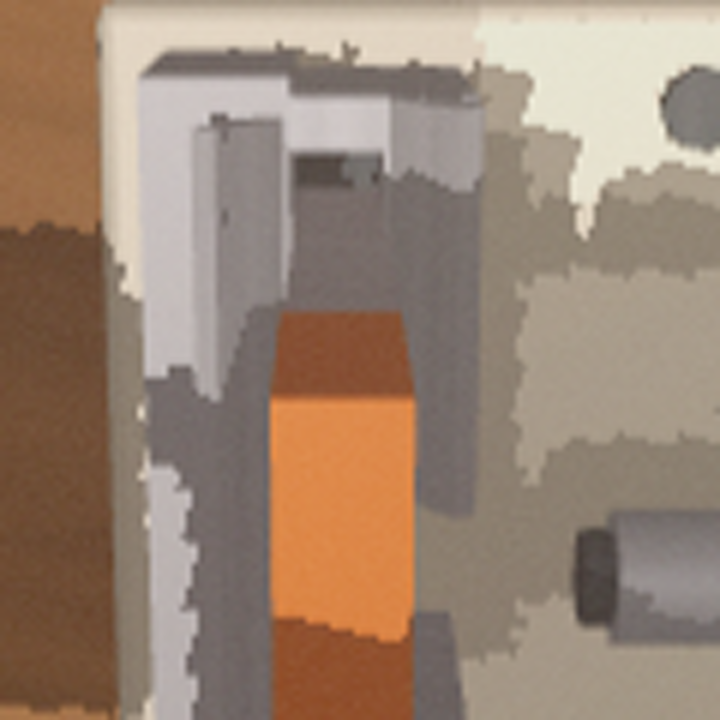

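>>> carry_out([
  [[0, 0.8, 0.06, 0, 0, 0, 0], [0, 0.6, 0, 0, 0, 0, 0], [0, 0.6, 0, 0, 0, 0, 0]],
])

```text
time: 16.85
tool_pos: [549.3, 29.5, 119.8]
eef_rot: [0.56, -0.559, 0.432, -0.433]
wrist_force: [0.5, -0.1, -2.2]
finger_gap: 7.7
```

```bash
python3 - <<'E'
from go import *
plan([548.9,28.9,89],0.2535-np.pi/2)
p,o=wrist(); 
crop(p,"pics/w14.png",(320,210),120,120,6)
E
```

```text
t 16.85 pos [549.3  29.5 119.8] gap 7.7 F [ 0.5 -0.1 -2.2]
rot [-0.0005  0.0007 -0.    ] shift now cm [ 0.05  3.08 -0.05] after rot [ 0.05  3.08 -0.05] world d [ -0.4  -0.6 -30.8]
```

View pics/w14.png

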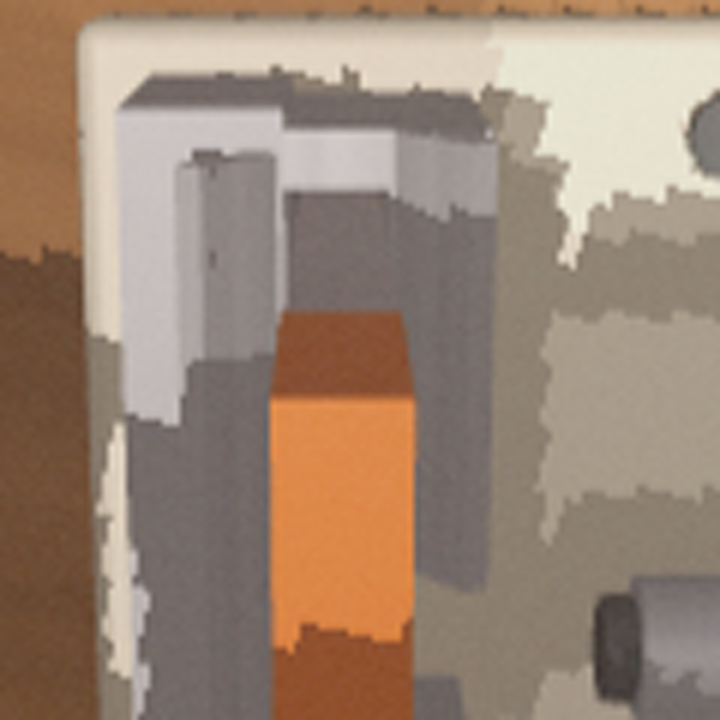

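>>> carry_out([
  [[0, 1.0, 0, 0, 0, 0, 0], [0, 0.8, 0, 0, 0, 0, 0], [0, 0.8, 0, 0, 0, 0, 0]],
])

```text
time: 17.27
tool_pos: [549.0, 29.5, 91.5]
eef_rot: [-0.559, 0.559, -0.433, 0.432]
wrist_force: [0.2, -0.5, -2.1]
finger_gap: 7.8
```

```bash
python3 - <<'E'
from go import *
plan([548.9,28.9,89],0.2535-np.pi/2)
E
```

```text
t 17.275 pos [549.   29.5  91.5] gap 7.8 F [ 0.2 -0.5 -2.1]
rot [ 0.0003  0.0008 -0.0002] shift now cm [ 0.06  0.25 -0.02] after rot [ 0.06  0.25 -0.02] world d [-0.1 -0.6 -2.5]
```

>>> carry_out([
  [[0, 0.3, 0, 0, 0, 0, 0], [0, 0.3, 0, 0, 0, 0, 0], [0, 0.2, 0, 0, 0, 0, 0]],
])

```text
time: 17.65
tool_pos: [548.2, 29.4, 88.8]
eef_rot: [-0.559, 0.559, -0.433, 0.433]
wrist_force: [-3.6, -0.2, 13.1]
finger_gap: 7.9
```

```bash
python3 - <<'E'
from go import *
plan([548.9,28.9,89],0.2535-np.pi/2)
E
```

```text
t 17.65 pos [548.2  29.4  88.8] gap 7.9 F [-3.6 -0.2 13.1]
rot [0.0002 0.0004 0.0007] shift now cm [ 0.07 -0.02  0.05] after rot [ 0.07 -0.02  0.05] world d [ 0.7 -0.5  0.2]
```

>>> carry_out([
  [[0, 0, 0, 0, 0, 0, 30], [0, 0, 0, 0, 0, 0, 40], [0, 0, 0, 0, 0, 0, 40]],
])

```text
time: 18.02
tool_pos: [549.0, 29.5, 89.4]
eef_rot: [0.56, -0.559, 0.432, -0.433]
wrist_force: [0.6, 0.3, 0.6]
finger_gap: 34.5
```

```bash
python3 - <<'E'
from go import *
plan([548.9,28.9,89],0.2535-np.pi/2)
p,o=wrist(); cv2.imwrite("pics/w15.png",p["pixels"][:,:,::-1])
E
```

```text
t 18.025 pos [549.   29.5  89.4] gap 34.5 F [0.6 0.3 0.6]
rot [-0.002   0.0003  0.001 ] shift now cm [ 0.06  0.04 -0.03] after rot [ 0.06  0.04 -0.03] world d [-0.1 -0.6 -0.4]
```

View pics/w15.png

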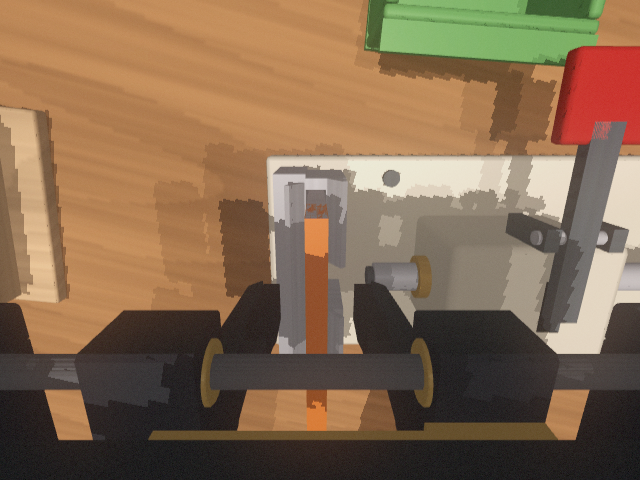

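>>> carry_out([
  [[0, -3, 0, 0, 0, 0, 40], [0, -4, 0, 0, 0, 0, 40], [0, -4, 0, 0, 0, 0, 40], [0, -3, 0, 0, 0, 0, 20], [0, 0, 0, 0, 0, 0, 0]],
])

```text
time: 18.7
tool_pos: [548.4, 29.5, 231.5]
eef_rot: [-0.559, 0.56, -0.433, 0.433]
wrist_force: [-0.3, -0.3, 0.7]
finger_gap: 17.4
```

```bash
python3 - <<'E'
from go import *
plan([630,-50,200],0.2535-np.pi/2)
p=env.get_image("scene"); crop(p,"pics/s10.png",(320,250),150,110,5)
p,o=wrist(); cv2.imwrite("pics/w16.png",p["pixels"][:,:,::-1])
E
```

```text
t 18.7 pos [548.4  29.5 231.5] gap 17.4 F [-0.3 -0.3  0.7]
rot [0.0015 0.0002 0.0005] shift now cm [9.74 3.14 5.91] after rot [9.74 3.15 5.9 ] world d [ 81.6 -79.5 -31.5]
```

View pics/s10.png

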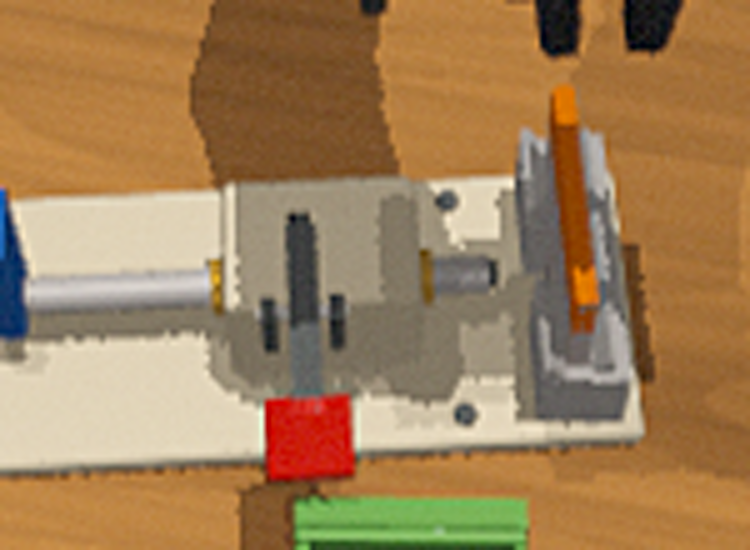

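View pics/w16.png

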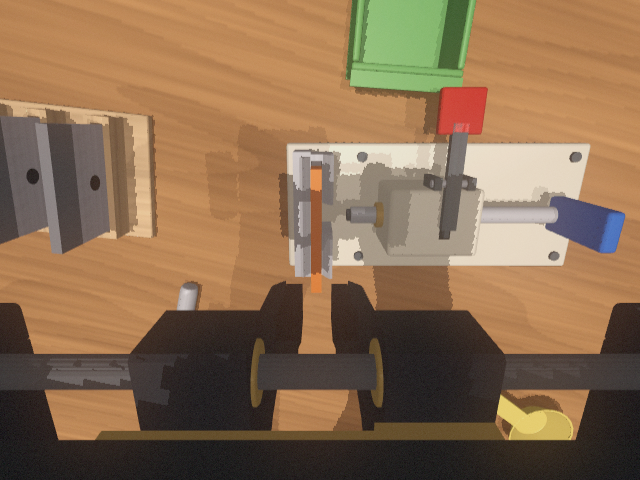

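```bash
python3 - <<'E'
from go import *
T=env.get_image("top");S=env.get_image("scene")
p,o=wrist(); im=cv2.cvtColor(p["pixels"],cv2.COLOR_RGB2HSV); 
def red(p,z=86):
    h=cv2.cvtColor(p["pixels"],cv2.COLOR_RGB2HSV); m=((h[...,0]<5)|(h[...,0]>176))&(h[...,1]>180)&(h[...,2]>90)
    n,l,st,ce=cv2.connectedComponentsWithStats(m.astype(np.uint8)); i=1+st[1:,4].argmax(); print(st[i],ce[i],atz(p,ce[i],z)); return ce[i]
for q in (p,T,S): red(q)
X=[573.5,-74]; y=.2535
for l in [(91,0,86)]: print(X[0]+np.cos(y)*l[0],X[1]+np.sin(y)*l[0])
plan([660,-52,140],0.2535-np.pi/2)
E
```

```text
[ 442   84   48   41 1296] [466.23225309  99.3441358 ] [667.67610834 -54.05282794  86.        ]
[314 189  15  12  99] [321.82828283 193.57575758] [666.37815953 -59.21435291  86.        ]
[298 274  18  17 272] [306.16544118 282.31985294] [665.56603724 -55.19978986  86.        ]
661.5916923285158 -51.177779628219696
t 18.95 pos [546.2  29.3 228.2] gap 0.5 F [ 0.4 -0.  -0.1]
rot [ 0.0089  0.0006 -0.0004] shift now cm [10.73  8.74  9.05] after rot [10.72  8.82  8.98] world d [113.8 -81.3 -88.2]
```

```bash
python3 - <<'E'
from go import *
plan([662,-55,130],0.2535-np.pi/2)
E
```

```text
t 18.95 pos [546.2  29.3 228.2] gap 0.5 F [ 0.4 -0.  -0.1]
rot [ 0.0089  0.0006 -0.0004] shift now cm [11.07  9.74  9.18] after rot [11.06  9.82  9.1 ] world d [115.8 -84.3 -98.2]
```

>>> carry_out([
  [[3.7, 0.8, 3.0, 0.009, 0, 0, 0], [3.7, 2.5, 3.0, 0, 0, 0, 0], [3.6, 3.3, 3.1, 0, 0, 0, 0], [0, 3.0, 0, 0, 0, 0, 0], [0, 0, 0, 0, 0, 0, 0], [0, 0, 0, 0, 0, 0, 0]],
])

```text
time: 19.7
tool_pos: [662.0, -55.1, 122.6]
eef_rot: [-0.558, 0.562, -0.435, 0.429]
wrist_force: [-0.4, -0.3, 0.1]
finger_gap: 0.5
```

```bash
python3 - <<'E'
from go import *
plan([662,-55,105],0.2535-np.pi/2)
p=env.get_image("scene"); crop(p,"pics/s11.png",(320,255),150,110,5)
p,o=wrist(); cv2.imwrite("pics/w17.png",p["pixels"][:,:,::-1])
E
```

```text
t 19.7 pos [662.  -55.1 122.6] gap 0.5 F [-0.4 -0.3  0.1]
rot [ 0.0086  0.004  -0.0035] shift now cm [-0.    1.76  0.02] after rot [-0.01  1.76  0.01] world d [  0.    0.1 -17.6]
```

View pics/s11.png

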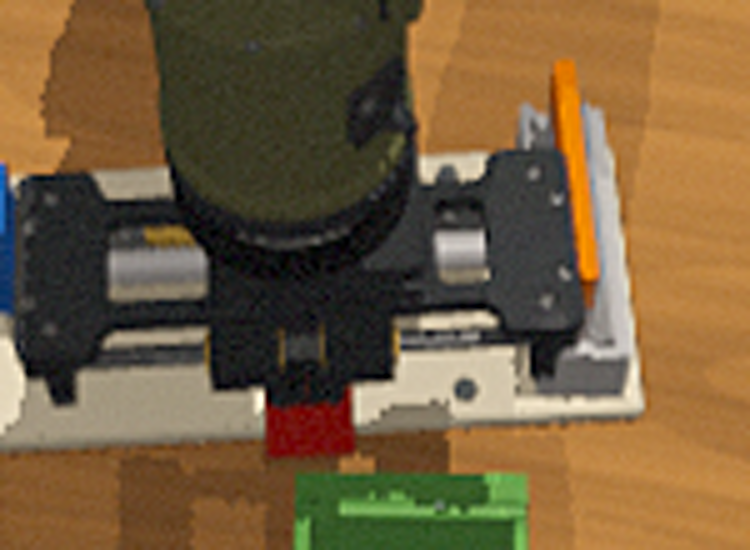

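View pics/w17.png

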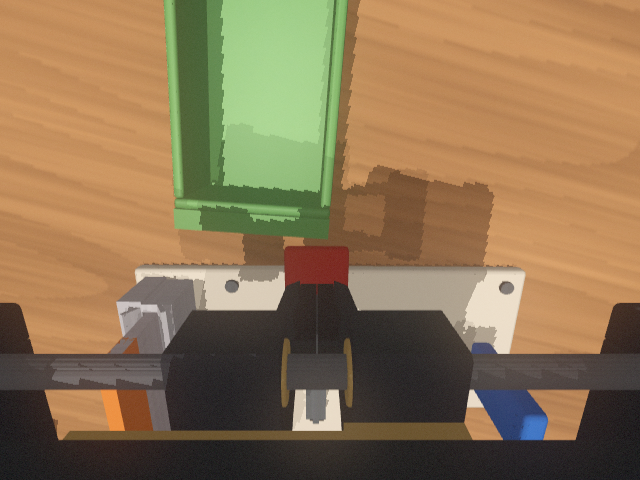

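>>> carry_out([
  [[0, 1.5, 0, 0.008, 0.004, -0.003, 0], [0, 0.9, 0, 0, 0, 0, 0], [0, 0.6, 0, 0, 0, 0, 0], [0, 0.6, 0, 0, 0, 0, 0]],
])

```text
time: 20.3
tool_pos: [664.5, -53.5, 92.1]
eef_rot: [0.562, -0.558, 0.43, -0.434]
wrist_force: [0.7, 1.0, -0.5]
finger_gap: 0.5
```

```bash
python3 - <<'E'
from go import *
plan([662,-55,86],0.2535-np.pi/2)
p=env.get_image("scene"); crop(p,"pics/s12.png",(320,255),150,110,5)
E
```

```text
t 20.3 pos [664.5 -53.5  92.1] gap 0.5 F [ 0.7  1.  -0.5]
rot [-0.0078  0.0022  0.0015] shift now cm [ 0.09  0.61 -0.28] after rot [ 0.09  0.61 -0.28] world d [-2.5 -1.5 -6.1]
```

View pics/s12.png

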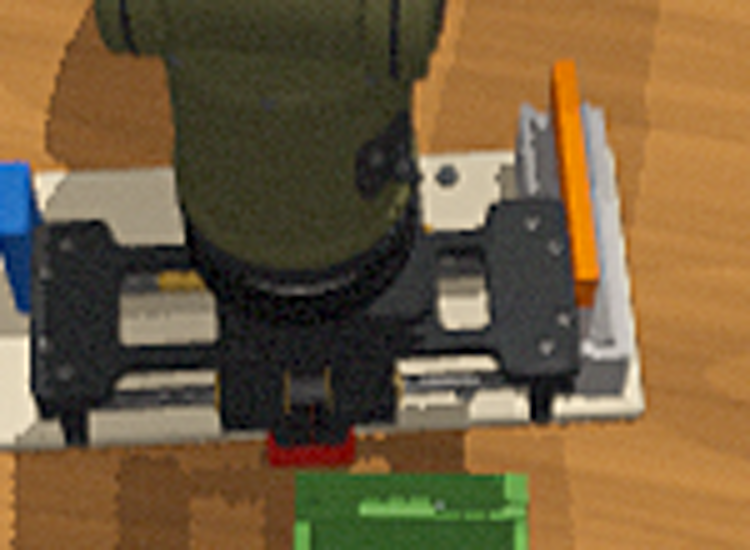

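>>> carry_out([
  [[0, 0.7, -0.2, -0.007, 0, 0, 0], [0, 0.6, 0, 0, 0, 0, 0]],
])

```text
time: 20.6
tool_pos: [663.7, -53.9, 83.0]
eef_rot: [0.56, -0.559, 0.431, -0.433]
wrist_force: [-14.6, 0.8, 51.9]
finger_gap: 0.8
```

```bash
python3 - <<'E'
from go import *
plan([662,-55,86],0.2535-np.pi/2)
p=env.get_image("scene"); crop(p,"pics/s13.png",(320,255),150,110,5)
E
```

```text
t 20.6 pos [663.7 -53.9  83. ] gap 0.8 F [-14.6   0.8  51.9]
rot [-0.0026  0.0018  0.0024] shift now cm [ 0.06 -0.3  -0.2 ] after rot [ 0.06 -0.3  -0.2 ] world d [-1.7 -1.1  3. ]
```

View pics/s13.png

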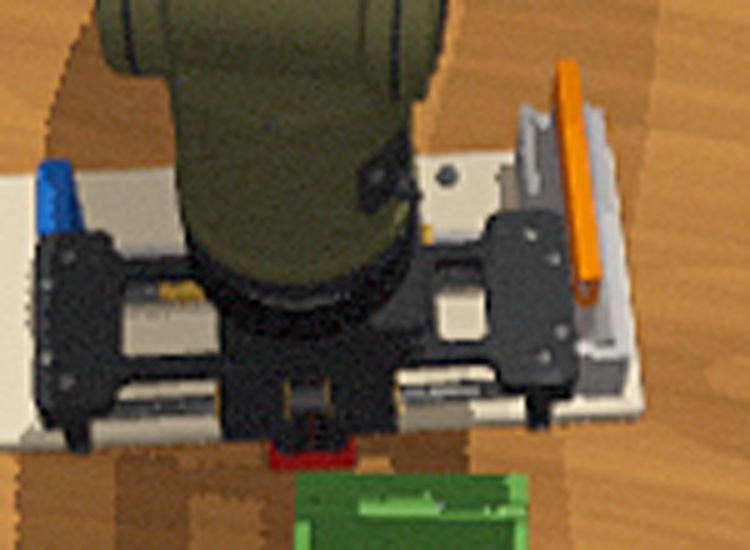

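>>> carry_out([
  [[0, -0.5, 0, 0, 0, 0, 0], [0, -3, 0, 0, 0, 0, 0], [0, -4, 0, 0, 0, 0, 0], [0, -5, 0, 0, 0, 0, 0], [0, -3, 0, 0, 0, 0, 0], [-1, 0, -5, 0, 0, 0, 0], [0, 0, -5, 0, 0, 0, 0], [0, 0, 0, 0, 0, 0, 0], [0, 0, 0, 0, 0, 0, 0]],
])

```text
time: 21.78
tool_pos: [562.8, -68.8, 242.7]
eef_rot: [0.561, -0.559, 0.43, -0.434]
wrist_force: [0.9, -0.3, -0.1]
finger_gap: 0.6
```

```bash
python3 - <<'E'
from fit import *
from go import *
plan([662,-55,86],0.2535-np.pi/2)
p=env.get_image("scene"); crop(p,"pics/s14.png",(310,250),150,110,5); cv2.imwrite("pics/s14f.png",p["pixels"][:,:,::-1])
p,o=wrist(); cv2.imwrite("pics/w18.png",p["pixels"][:,:,::-1])
E
```

```text
t 21.775 pos [562.8 -68.8 242.7] gap 0.6 F [ 0.9 -0.3 -0.1]
rot [-0.0056  0.0029  0.0028] shift now cm [ 1.14 15.73  9.85] after rot [ 1.15 15.67  9.95] world d [  99.2   13.8 -156.7]
```

View pics/s14.png

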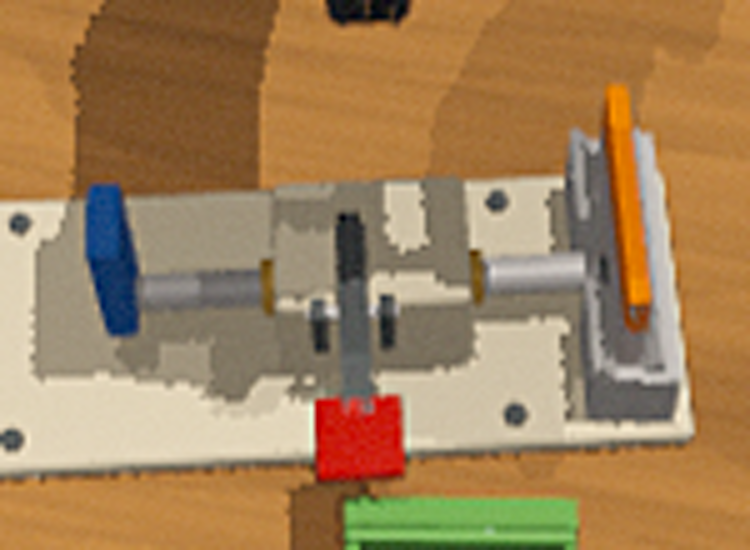

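View pics/w18.png

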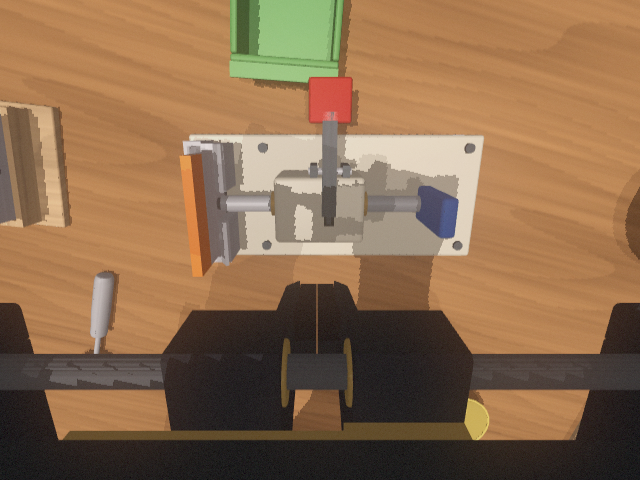

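View pics/s14f.png

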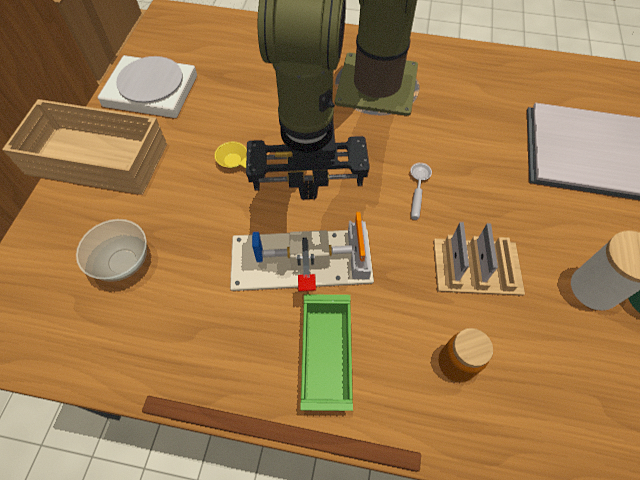

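```bash
python3 - <<'E'
from go import *
p=env.get_image("scene");q=env.get_image("top")
x=np.array([573.2,-73.8,.2535]);c,s=np.cos(x[2]),np.sin(x[2])
W=lambda l:[x[0]+c*l[0]-s*l[1],x[1]+s*l[0]+c*l[1],l[2]]
L=[(50,101,104),(50,109,104),(-50,101,104),(-50,109,104)]
crop(p,"pics/s15.png",(358,240),60,80,7,np.vstack([proj(p,W(l)) for l in L]))
crop(q,"pics/t15.png",(290,240),60,80,7,np.vstack([proj(q,W(l)) for l in L]))
a=cv2.imread("pics/s15.png");b=cv2.imread("pics/t15.png");cv2.imwrite("pics/st15.png",np.hstack([a[:560],b[:560]])[:, :800])
E
```

```text
(no output)
```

View pics/st15.png

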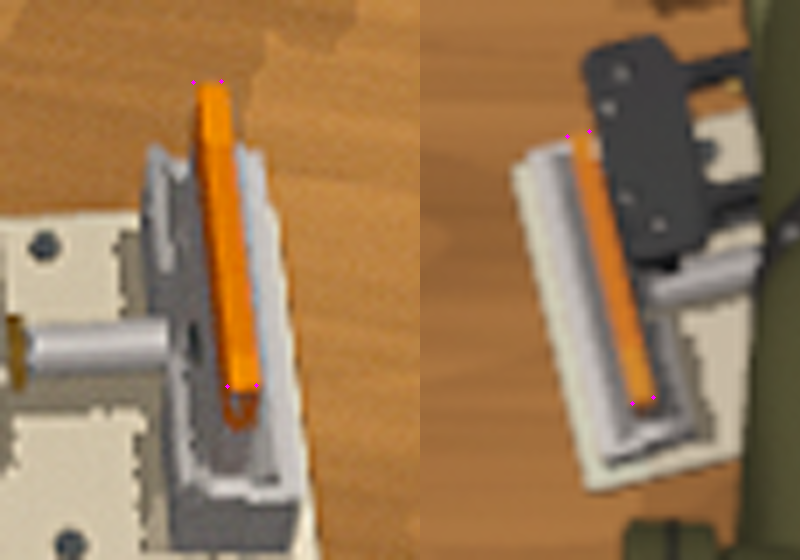

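```bash
python3 -c "
from plant import env
print(env.finish_job()); print(env.get_obs()['time'])"
```

```text
the job is handed in; nothing more can be done
None
the job is handed in; nothing more can be done
```

The blank plate is marked and standing home in the slot with the striker's nose on it. I handed the job in at about 22 s, and no verdict was reported.

- **Striker:** I drew the blue handle back to about 33–37 mm. I let go once the pull had fallen from about 10–13 N to under 4 N with the handle holding still. The highest pull read was about 14 N, well under the 60 N buffer limit.
- **Plate:** I gripped the blank in the rack and lowered it into the slot until the floor pushed back with 13 N. The tool height was 88.8 mm against about 89 expected for fully home. Then I let go and lifted clear.
- **Firing:** I pressed the red paddle with closed fingers and the striker fired. I pressed the paddle to its stop; the wrist force reached at least 52 N there, far above the 3–5 N needed but below the 120 N limit.
- **Last checks:** The paddle is back up, the nose is in the slot on the plate, and the hand is clear of everything. The plate's top corners match the home position to about 1 pixel (roughly 2 mm) in the two fixed cameras. The marked plates and other items look where they were at the start.
- **Not checked:** I could not measure the striker's pressing force on the plate. My stamp measurements from different cameras disagreed by up to about 2 mm.

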